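# Press a pile of cover plates flat with the pedal press

## Robot

A 6-joint arm with a two-finger parallel gripper is mounted at the origin on the work surface. World frame = base frame: x ahead of the robot, y to its left, z up, the work surface at z = 0. Lengths are in mm, angles in degrees, forces in N, time in s.
With the tool pointing down it reaches from about 300 to 850 mm from the base axis. Payload 4.2 kg.
Tool frame: the origin (TCP) lies between the finger pads; the fingertips stand 22 mm ahead of it and the grasp point (between the pads) lies 3 mm ahead of it; z points along the fingers, y is the direction in which the jaws open and shut (so a half turn about z gives the same grasp; the last joint's range is limited). The gripper opens to 91 mm and grips with 3 to 60 N. Pads are 32 mm wide; open, the fingers measure 118 mm over their backs; the gripper's body (76 mm by 178 mm) begins 60 mm behind the grasp point.
Start: joints at [67.666, 18.312, 89.639, -0, 72.044, -1.146], TCP at [207.824, 536.144, 235.976] pointing down, gripper open.
Joint ranges: [-177.97, 177.97], [-48.28, 115.42], [12.27, 149.76], [-77.06, 257.06], [2.81, 150.46], [-146.56, 146.56]. Speed limits (degrees/s): [147.25, 147.25, 180, 180, 180, 180].

## Interface

Orientations are given as [roll, pitch, yaw] about the fixed x, y, z axes, in that order (R = Rz(yaw) Ry(pitch) Rx(roll)).
In Python, from workcell import telemetry, cams, env gives the robot as it stands.
- The arm moves only by the shell command python3 -m inch 'ROWS' [FORCE]. ROWS is JSON, a list of rows, each an object of numbers: "x", "y", "z": the shift along the tool's x, y, z in cm; "yaw": the turn about the tool's z in units of 5 degrees (1.0 is 5 degrees); "gripper": the gripper's target within -1 to 1 (fully open at 1, half-way at 0, shut at -1). A call has 1 to 12 rows; each row shifts and turns the commanded pose from where the row before left it, along the tool's axes as they then stand; what a row does not reach is not made up. A row lasts 1/12 s, in which the tool goes at most 41.7 mm and 7.16 degrees, less where a joint would pass 70% of its speed; a pose out of reach is approached as far as the arm can. A call is refused whole if a number of a shift passes 4.17 or a number of a turn 1, either way. A call with a gripper value outside its range is refused whole. The fingers move at their own pace and stop on an object; FORCE is the grip in N (left out, the last holds). Time passes only in rows, so rows that do not move let the fingers close. It gives the time, the measured TCP pose, the force and the opening at its end, in the units of the state.
- telemetry.state(): the state, without advancing time (a new reading comes with each control period).
- cams.grab_frame(name): name is "scene" or "top" or "wrist"; returns a dict with "pixels" (480x640x3 uint8, red, green, blue), "mtx" (3x3 intrinsics, pixels), "rvec" (rotation vector, rad) and "tvec" (3), from world to camera coordinates, as OpenCV has them. Camera axes: x right, y down, z forward; pixel columns grow to the right and rows downward; lengths in mm; the calibration is good to about 2 mm. A picture is of the moment at which its call begins. There is no depth.
- env.job_done(): hands the job in, once; it reports no verdict.
The state is a dict: "time_s": time; "qpos": joint angles; "qvel": joint speeds; "effort": joint torques, N m; "ee_pos": TCP position; "ee_rot": TCP orientation; "force": force on the tool from outside, world axes, zero at the start; "torque": the same for the moment, N m; "gripper_width": finger opening in mm.
Only numpy, scipy, OpenCV 4.12 (cv2) and the standard library are available. Lean on these libraries where they do the work, as an engineer would, in place of code of your own. Each camera call takes 0.05 s, during which the arm holds its last target. There are 200 camera calls.

## Task

Lay the two wide aluminium plates one on top of the other on the bed of the pedal press, squarely, their edges flush with the bed and with each other, and let go. Then push the pedal right down to its stop so that the jaw presses the pile, hold it there for a second, and let the pedal come fully up again with the pile still square. Leave the other things on the bench, the narrow strip included, where they are.

Things in the scene. Friction and masses are not known exactly. Their poses are not given: they have to be found in the camera images.
- plate_a: bare aluminium plate, 120 (x) x 60 (y) x 8 mm (z), 110 to 210 g, lying flat on the bench; origin at the centre of its underside. Identical to plate_b; either may go underneath. Take it across its 60 mm width.
- plate_b: the other, identical bare aluminium plate, 120 (x) x 60 (y) x 8 mm (z); origin at the centre of its underside.
- press_bed (a point): centre of the top face of the press's bed, 40 mm above the bench: a steel block with a plate's outline, 120 mm along x (away from the robot), 60 mm along y; z up. Around it the grey base is 12 mm high (290 mm wide), fixed. The jaw hinges 170 mm behind (+x); raised, jaw and pad stay 90 mm behind the bed's centre or more and reach 250 mm above the bench.
- pedal_tread (a point): centre of the upper face of the pedal's black rubber tread, 80 mm along x 70 mm across, at the robot's end of the pedal, 180 mm to the bed's right (-y of press_bed). The hinge is 170 mm behind (+x), 32 mm above the bench. Released, the tread is about 117 mm above the bench and slopes 0.45 rad, nearer edge higher; at the stop it is level, 44 mm up. Moves with the pedal.
- pedal (a joint): angle of the pedal in rad: 0 released (held up by its spring), 0.45 at its lower stop. Pressing the tread takes about 5 N to start and about 10 to 12 N just before the stop with a pile in the press. The jaw is geared to it: open at 0, fully down at 0.45; it springs open when the pedal is released.
- press_pad: round steel pressing pad, 40 mm across, sprung, at the end of the jaw; origin at the centre of its face. With the pedal at its stop it bears on the middle of a pile of two plates with about 3 N; it does not reach a single plate properly.
- strip: narrow aluminium strip, 120 (x) x 28 (y) x 8 mm, lying flat near the plates; origin at the centre of its underside. It is a bystander; leave it where it is.
- cup_1: open tin cup, 64 mm across, 65 mm high; origin at the centre of its underside. It is a bystander; leave it where it is.
- cup_2: open tin cup, 72 mm across, 75 mm high; origin at the centre of its underside. It is a bystander; leave it where it is.
- mallet: wooden mallet lying down, 210 mm long along x, cylindrical head 54 mm thick and 100 mm long (y) centred 90 mm towards +x from the origin; origin at bench level below the handle. It is a bystander; leave it where it is.
- spanner: steel spanner, 160 mm long along x, lying flat; origin at its underside. It is a bystander; leave it where it is.
- funnel: tin funnel standing mouth down, 100 mm across, 100 mm high; origin at the centre of its underside. It is a bystander; leave it where it is.
- lid_disc: round tin lid, 90 mm across, 10 mm thick, lying flat; origin at the centre of its underside. It is a bystander; leave it where it is.

How it is judged:
By the outcome, as a careful person would: the job done as asked, in the order asked, and still so for the second after the job is handed in, with the robot touching nothing.
It also fails if it takes over 72 s, if anything falls off the work surface, if the arm or the gripper's body presses on something with over 40 N, if the wrist force passes 120 N, or if a joint passes its speed limit or range.

## Working session

There is one attempt and no reset: what is moved stays moved. The work goes in short steps, Python scripts to look and compute and a shell command to move; the robot and the scene stay as the last step left them, time stands still between calls to the robot, and variables do not carry over. Pictures are saved under pics/ and viewed, about 8 in all and at most 12, crops included, and the job is handed in when it is done.

```bash
mkdir -p pics; ls
cat > h.py <<'E'
import numpy as np, cv2
from workcell import telemetry, cams, env
def grab(name, fn):
    f=cams.grab_frame(name); np.savez('pics/'+fn+'.npz',**{k:np.array(v) for k,v in f.items()})
    cv2.imwrite('pics/'+fn+'.png',f['pixels'][:,:,::-1]); return f
def load(fn): return dict(np.load('pics/'+fn+'.npz'))
def back(f,uv,z):
    R=cv2.Rodrigues(np.array(f['rvec'],float))[0]; t=np.array(f['tvec'],float).reshape(3)
    uv=np.atleast_2d(np.array(uv,float)); K=np.array(f['mtx'],float)
    d=np.c_[uv,np.ones(len(uv))]@np.linalg.inv(K).T@R; c=-R.T@t
    return c+d*((z-c[2])/d[:,2])[:,None]
def proj(f,P):
    return cv2.projectPoints(np.array(P,float).reshape(-1,3),np.array(f['rvec'],float),np.array(f['tvec'],float),np.array(f['mtx'],float),None)[0].reshape(-1,2)
E
python3 -c "
from h import *
s=telemetry.state();print(s)
grab('top','top0');grab('scene','scene0')
for n in ('top0','scene0'):
  f=load(n);R=cv2.Rodrigues(f['rvec'])[0];print(n,-R.T@f['tvec'].reshape(3),f['mtx'].tolist())
"
```

```text
pics
{'time_s': 0.0, 'qpos': array([ 6.76665323e+01,  1.83504852e+01,  8.97073798e+01, -4.84186963e-04,
        7.20442073e+01, -1.14669519e+00]), 'qvel': array([ 0.02077148,  0.07126004, -0.06853873,  0.08050073, -0.14203782,
        0.07739463]), 'effort': array([-1.78258699e-03, -4.12461197e+01, -2.31968951e+01,  7.25391484e-02,
        4.56801255e-02, -1.19858910e-04]), 'ee_pos': array([207.63716429, 535.68738048, 235.12524573]), 'ee_rot': array([-1.79897939e+02, -1.58245140e-03,  1.58813376e+02]), 'force': array([0.2667688 , 0.55371902, 0.4009017 ]), 'torque': array([-0.04886092, -0.05415365,  0.01273581]), 'gripper_width': 91.34764486454824}
top0 [ 463.67142551   -3.7866276  1105.15639026] [[433.0601175048846, 0.0, 323.1667914433194], [0.0, 433.0601175048846, 240.25809607146252], [0.0, 0.0, 1.0]]
scene0 [1380.48802818 -678.30296437 1210.56251128] [[536.6102871546874, 0.0, 319.22693598107145], [0.0, 536.6102871546874, 250.13335705694837], [0.0, 0.0, 1.0]]
```

View pics/top0.png

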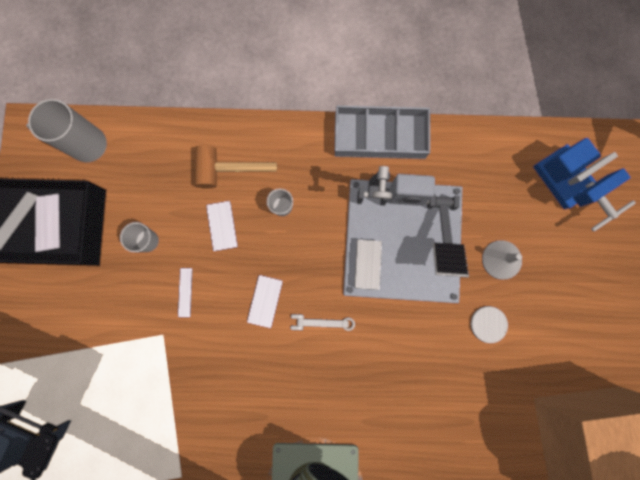

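View pics/scene0.png

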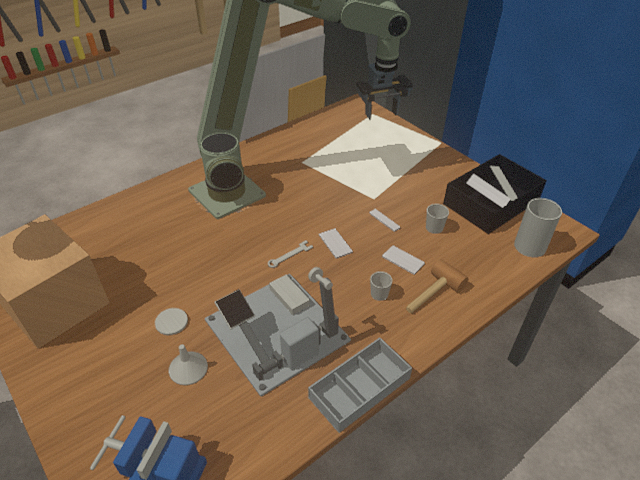

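Top view: two wide plates at about px (222,226) and (265,302), with the narrow strip at (185,293). The bed is at (368,264), the tread at (451,259) and the funnel at (502,260), just right of the tread. Next I'll measure them at sub-pixel level.

```bash
cat >> h.py <<'E'
from scipy.optimize import minimize
def rect(p,z,L=120,W=60):
    c,s=np.cos(p[2]),np.sin(p[2]); q=np.array([[L,W],[L,-W],[-L,-W],[-L,W]])/2
    return np.c_[q@np.array([[c,s],[-s,c]])+p[:2],np.full(4,z)]
def fit(f,p0,z,L=120,W=60,m=7,ch=None):
    """maximise brightness step across rectangle's edges (top face at height z); p=(x,y,yaw rad)"""
    g=f['pixels'].astype(float); g=g.mean(2) if ch is None else g[:,:,ch]; g=cv2.GaussianBlur(g,(0,0),0.7)
    def smp(P): uv=proj(f,P).astype(np.float32); return cv2.remap(g.astype(np.float32),uv[:,0].reshape(-1,1),uv[:,1].reshape(-1,1),cv2.INTER_LINEAR).ravel()
    def cost(p,m=m):
        i=np.linspace(-.42,.42,25); tot=0
        for s in (1,-1):
            for d,sg in ((m,-1),(-m,1)):
                pass
        c,sn=np.cos(p[2]),np.sin(p[2]); M=np.array([[c,sn],[-sn,c]])
        def ring(d):
            a=[np.c_[i*L,np.full(25,s*(W/2+d))] for s in(1,-1)]+[np.c_[np.full(25,s*(L/2+d)),i*W] for s in(1,-1)]
            q=np.vstack(a)@M+p[:2]; return smp(np.c_[q,np.full(len(q),z)])
        return -(ring(-m)-ring(m)).mean()
    best=min((minimize(cost,np.array(p0)+[0,0,da],method='Nelder-Mead',options=dict(initial_simplex=np.array(p0)+[0,0,da]+np.array([[0,0,0],[5,0,0],[0,5,0],[0,0,.06]]))) for da in(-.08,0,.08)),key=lambda r:r.fun)
    return best.x,best.fun
E
python3 - <<'E'
from h import *
f=load('top0'); g=load('scene0')
hsv=cv2.cvtColor(f['pixels'],cv2.COLOR_RGB2HSV)
m=((hsv[...,1]<60)&(hsv[...,2]>185)).astype(np.uint8)
n,l,st,ce=cv2.connectedComponentsWithStats(m)
for k in range(1,n):
    if 60<st[k][4]<3000 :
        c=np.argwhere(l==k)[:,::-1].astype(np.float32)
        P=back(f,c,8); r=cv2.minAreaRect(P[:,:2].astype(np.float32)); print(ce[k].round(1),st[k][4],P.mean(0).round(1),np.round(r[1],1),round(r[2],1))
for nm,uv,z,W in(('A',(265,302),8,60),('B',(222,226),8,60),('bed',(368,264),40,60),('strip',(185,293),8,28)):
    p=back(f,uv,z)[0]
    a0={'A':-.2,'B':.15}.get(nm,0)
    for img,F in(('top',f),('sc',g)):
        x,v=fit(F,[p[0],p[1],a0],z,W=W); print(nm,img,x[:2].round(1),np.degrees(x[2]).round(2),round(v,1))
print('tread',back(f,(451,259),117))
E
```

```text
[317.   47.8] 190 [1120.7   23.     8. ] [81.2 40.6] 63.6
[335.4  60.5] 63 [1085.7  -27.4    8. ] [22.8 24.3] 1.6
[ 46.8 222.2] 1116 [627.  701.1   8. ] [138.   53.7] 6.0
[221.3 225.4] 1125 [629.7 255.3   8. ] [121.5  61.4] 11.8
[368.5 264.6] 1122 [ 538.8 -122.7    8. ] [ 60.  121.9] 87.8
[184.6 292. ] 568 [458.3 338.4   8. ] [119.8  29.2] 1.2
[264.6 301.3] 1187 [440.3 136.6   8. ] [ 61.5 121.4] 77.9
[489.8 324.5] 972 [ 396.5 -427.8    8. ] [85.9 84.5] 45.4
[318.2 322.9] 374 [389.9   1.    8. ] [ 34.4 137.1] 1.4
[ 14.7 384.1] 1073 [225.  738.6   8. ] [93.3 92.3] 6.6
[ 32.2 417. ] 150 [148.9 687.8   8. ] [64.1 14.2] 66.5
[ 24.9 425.2] 120 [129.5 703.5   8. ] [68.5  9.7] 68.5
[ 88.1 463.3] 2920 [ 46.  543.3   8. ] [104.8 283.1] 1.3
[ 12.6 473.9] 263 [ 18.  720.8   8. ] [29.3 67.5] 1.3
A top [440.9 136.2] -11.6 -106.7
A sc [443.5 137.6] -11.82 -67.5
B top [630.  254.8] 12.01 -102.5
B sc [631.6 255.2] 11.85 -69.1
bed top [ 535.8 -118.7] -1.82 -48.7
bed sc [ 540. -118.] -0.43 -48.3
strip top [458.5 338.1] 0.99 -102.4
strip sc [460.8 338.6] 1.26 -66.2
tread [[ 548.67414006 -299.85910412  117.        ]]
```

```bash
cat >> h.py <<'E'
def go(x,y,z,yaw,s=None):
    s=s or telemetry.state(); p=s['ee_pos']; w=s['ee_rot'][2]
    d=np.array([x,y,z])-p; a=np.radians(yaw)
    print('t',round(s['time_s'],2),'pose',p.round(1),s['ee_rot'].round(2),'F',s['force'].round(1),'w',round(s['gripper_width'],1))
    print('turn first',round(-((yaw-w+180)%360-180)/5,2),'then xyz cm',np.round([(d[0]*np.cos(a)+d[1]*np.sin(a))/10,(d[0]*np.sin(a)-d[1]*np.cos(a))/10,-d[2]/10],2))
E
python3 -c "
from h import *
go(441,137,160,168.3)"
```

```text
t 0.1 pose [207.7 535.8 235.2] [-179.91   -0.    158.81] F [-0.   0.  -1.1] w 91.1
turn first -1.9 then xyz cm [-30.93 -34.32   7.52]
```

```bash
python3 -m inch '[{"yaw":-0.95},{"yaw":-0.95},{"x":-2.6,"y":-2.9},{"x":-2.6,"y":-2.9},{"x":-2.6,"y":-2.9},{"x":-2.6,"y":-2.9},{"x":-2.6,"y":-2.9},{"x":-2.6,"y":-2.9},{"x":-2.6,"y":-2.9},{"x":-2.6,"y":-2.9},{"x":-2.6,"y":-2.9},{"x":-2.6,"y":-2.9}]' 20
python3 -m inch '[{"x":-2.5,"y":-2.7,"z":2},{"x":-2.4,"y":-2.6,"z":2},{"z":2},{"z":1.5},{},{},{}]'
python3 -c "
from h import *
go(441,137,24,168.3)
f=grab('wrist','w0')
R=cv2.Rodrigues(f['rvec'])[0];print(-R.T@f['tvec'].reshape(3));print(f['mtx'])
x,v=fit(f,[441,137,np.radians(-11.7)],8,m=4);print(x[:2],np.degrees(x[2]),v)
cv2.imwrite('pics/w0.png',cv2.polylines(f['pixels'][:,:,::-1].copy(),[proj(f,rect(x,8)).astype(int)],True,(0,0,255)))"
```

```text
t 0.1 pose [207.7 535.8 235.2] [-179.91   -0.    158.81] F [-0.   0.  -1.1] w 91.1
turn first -1.9 then xyz cm [-30.93 -34.32  21.12]
[135.13003314 566.03310299 385.64141247]
[[360.93160965   0.         322.77705248]
 [  0.         360.93160965 236.42357424]
 [  0.           0.           1.        ]]
[450.25600413 130.48769184] -3.8377406298215866 -0.9772813320159912invalid input
invalid input
```

View pics/w0.png

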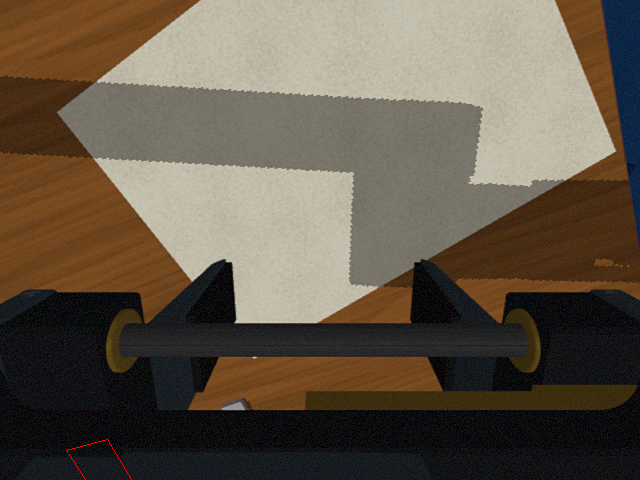

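```bash
python3 -m inch '[{"x":0,"y":0,"z":0,"yaw":-0.95,"gripper":1}]' 20; python3 -m inch '[{"x":0,"y":0,"z":0,"yaw":-0.95,"gripper":1}]'
```

```text
time_s: 0.23
ee_pos: [207.7, 535.9, 235.5]
ee_rot: [-180.0, -0.0, 163.6]
force: [-0.3, -0.3, -0.1]
gripper_width: 91.1
time_s: 0.32
ee_pos: [207.8, 535.9, 235.6]
ee_rot: [-180.0, -0.0, 168.5]
force: [0.5, -0.5, -0.5]
gripper_width: 91.5
```

```bash
python3 -m inch '[{"x":-2.6,"y":-2.9,"z":0,"yaw":0,"gripper":1},{"x":-2.6,"y":-2.9,"z":0,"yaw":0,"gripper":1},{"x":-2.6,"y":-2.9,"z":0,"yaw":0,"gripper":1},{"x":-2.6,"y":-2.9,"z":0,"yaw":0,"gripper":1},{"x":-2.6,"y":-2.9,"z":0,"yaw":0,"gripper":1},{"x":-2.6,"y":-2.9,"z":0,"yaw":0,"gripper":1},{"x":-2.6,"y":-2.9,"z":0,"yaw":0,"gripper":1},{"x":-2.6,"y":-2.9,"z":0,"yaw":0,"gripper":1},{"x":-2.6,"y":-2.9,"z":0,"yaw":0,"gripper":1},{"x":-2.6,"y":-2.9,"z":0,"yaw":0,"gripper":1},{"x":-2.5,"y":-2.7,"z":0,"yaw":0,"gripper":1},{"x":-2.4,"y":-2.6,"z":0,"yaw":0,"gripper":1}]'
python3 -m inch '[{"x":0,"y":0,"z":2.5,"yaw":0,"gripper":1},{"x":0,"y":0,"z":2.5,"yaw":0,"gripper":1},{"x":0,"y":0,"z":2.5,"yaw":0,"gripper":1},{"x":0,"y":0,"z":0,"yaw":0,"gripper":1},{"x":0,"y":0,"z":0,"yaw":0,"gripper":1}]'
python3 -c "
from h import *
go(441,137,24,168.3)
f=grab('wrist','w1')
R=cv2.Rodrigues(f['rvec'])[0];print(-R.T@f['tvec'].reshape(3))
x,v=fit(f,[441,137,np.radians(-11.7)],8,m=4);print(x[:2],np.degrees(x[2]),v)
cv2.imwrite('pics/w1.png',cv2.polylines(f['pixels'][:,:,::-1].copy(),[proj(f,rect(x,8)).astype(int)],True,(0,0,255)))"
```

```text
time_s: 1.32
ee_pos: [441.4, 135.7, 235.9]
ee_rot: [180.0, 0.0, 168.3]
force: [0.7, 1.3, -0.7]
gripper_width: 91.3
time_s: 1.73
ee_pos: [440.2, 137.4, 160.3]
ee_rot: [-179.9, -0.2, 168.3]
force: [0.0, 0.1, -0.0]
gripper_width: 91.0
t 1.73 pose [440.2 137.4 160.3] [-1.7993e+02 -1.6000e-01  1.6831e+02] F [ 0.   0.1 -0. ] w 91.0
turn first 0.0 then xyz cm [-0.09 -0.03 13.63]
[364.34389376 155.0946454  310.92753559]
[444.28961953 135.42941029] -11.798209473036259 -107.74640655517578
```

View pics/w1.png

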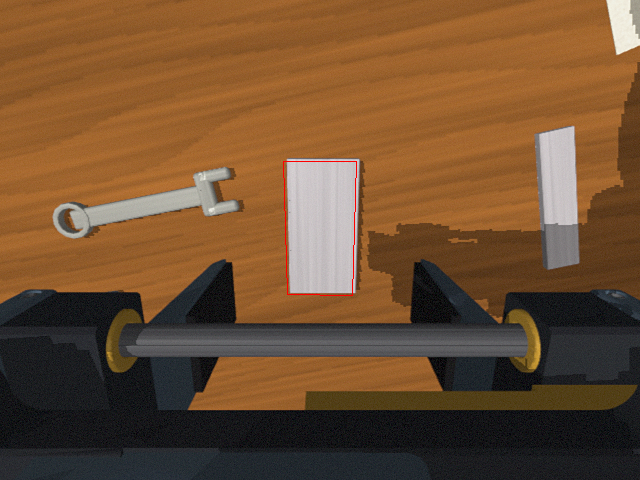

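Wrist view: plate centred ahead between the fingers (corners at about (285,160) and (355,295)), and the fit agrees with the top and scene estimates to within 3 mm. Next: descend and grip.

```bash
python3 -m inch '[{"x":-0.28,"y":-0.04,"z":3,"yaw":0,"gripper":1},{"x":0,"y":0,"z":3,"yaw":0,"gripper":1},{"x":0,"y":0,"z":3,"yaw":0,"gripper":1},{"x":0,"y":0,"z":2.6,"yaw":0,"gripper":1},{"x":0,"y":0,"z":1,"yaw":0,"gripper":1},{"x":0,"y":0,"z":0.9,"yaw":0,"gripper":1},{"x":0,"y":0,"z":0,"yaw":0,"gripper":1},{"x":0,"y":0,"z":0,"yaw":0,"gripper":1}]'
python3 -m inch '[{"x":0,"y":0,"z":0,"yaw":0,"gripper":0},{"x":0,"y":0,"z":0,"yaw":0,"gripper":0},{"x":0,"y":0,"z":0,"yaw":0,"gripper":0},{"x":0,"y":0,"z":0,"yaw":0,"gripper":0},{"x":0,"y":0,"z":0,"yaw":0,"gripper":0},{"x":0,"y":0,"z":0,"yaw":0,"gripper":0}]' 20
```

```text
time_s: 2.45
ee_pos: [444.8, 137.2, 27.0]
ee_rot: [179.9, 0.1, 168.3]
force: [-0.9, 0.4, -0.2]
gripper_width: 91.4
time_s: 2.95
ee_pos: [443.8, 136.7, 26.3]
ee_rot: [180.0, 0.0, 168.3]
force: [-1.0, 0.8, 3.4]
gripper_width: 59.3
```

```bash
python3 -m inch '[{"x":0,"y":0,"z":0,"yaw":0,"gripper":-0.3},{"x":0,"y":0,"z":0,"yaw":0,"gripper":-0.3},{"x":0,"y":0,"z":0,"yaw":0,"gripper":-0.3}]' 30
python3 -m inch '[{"x":0,"y":0,"z":-1,"yaw":0,"gripper":-0.3},{"x":0,"y":0,"z":-3,"yaw":0,"gripper":-0.3},{"x":0,"y":0,"z":-3,"yaw":0,"gripper":-0.3},{"x":0,"y":0,"z":-3,"yaw":0,"gripper":-0.3},{"x":0,"y":0,"z":-3,"yaw":0,"gripper":-0.3},{"x":0,"y":0,"z":-1,"yaw":0,"gripper":-0.3},{"x":0,"y":0,"z":0,"yaw":0,"gripper":-0.3}]'
python3 -c "
from h import *
go(537,-118.5,165,178.5)"
```

```text
time_s: 3.2
ee_pos: [443.8, 136.7, 26.3]
ee_rot: [180.0, 0.0, 168.3]
force: [-1.2, -0.2, 6.0]
gripper_width: 59.4
time_s: 3.78
ee_pos: [445.1, 137.2, 168.3]
ee_rot: [179.8, 0.3, 168.3]
force: [0.6, 0.2, -1.9]
gripper_width: 59.5
t 3.78 pose [445.1 137.2 168.3] [179.83   0.3  168.31] F [ 0.6  0.2 -1.9] w 59.5
turn first -2.04 then xyz cm [ -9.86 -25.32   0.33]
```

```bash
python3 -m inch '[{"x":0,"y":0,"z":0,"yaw":-1,"gripper":-0.3},{"x":0,"y":0,"z":0,"yaw":-1,"gripper":-0.3},{"x":0.24,"y":-2.55,"z":0,"yaw":0,"gripper":-0.3},{"x":0.24,"y":-2.55,"z":0,"yaw":0,"gripper":-0.3},{"x":0.24,"y":-2.55,"z":0,"yaw":0,"gripper":-0.3},{"x":0.24,"y":-2.55,"z":0,"yaw":0,"gripper":-0.3},{"x":0.24,"y":-2.55,"z":0,"yaw":0,"gripper":-0.3},{"x":0.24,"y":-2.55,"z":0,"yaw":0,"gripper":-0.3},{"x":0.24,"y":-2.55,"z":0,"yaw":0,"gripper":-0.3},{"x":0.24,"y":-2.55,"z":0,"yaw":0,"gripper":-0.3},{"x":0.24,"y":-2.55,"z":0,"yaw":0,"gripper":-0.3},{"x":0.24,"y":-2.55,"z":0,"yaw":0,"gripper":-0.3}]'
python3 -m inch '[{"x":0,"y":0,"z":0,"yaw":0,"gripper":-0.3},{"x":0,"y":0,"z":0,"yaw":0,"gripper":-0.3},{"x":0,"y":0,"z":0,"yaw":0,"gripper":-0.3}]'
python3 -c "
from h import *
go(537,-118.5,165,178.5)
f=grab('wrist','w2')"
```

```text
time_s: 4.78
ee_pos: [410.6, -118.3, 164.1]
ee_rot: [179.9, -0.2, 178.3]
force: [-0.1, -0.4, -2.6]
gripper_width: 59.3
time_s: 5.03
ee_pos: [411.3, -116.9, 164.7]
ee_rot: [179.9, -0.1, 178.3]
force: [-0.1, -0.4, -2.6]
gripper_width: 59.7
t 5.03 pose [ 411.3 -116.9  164.7] [ 1.7992e+02 -1.5000e-01  1.7828e+02] F [-0.1 -0.4 -2.6] w 59.7
turn first -0.04 then xyz cm [-12.57   0.17  -0.03]
```

View pics/w2.png

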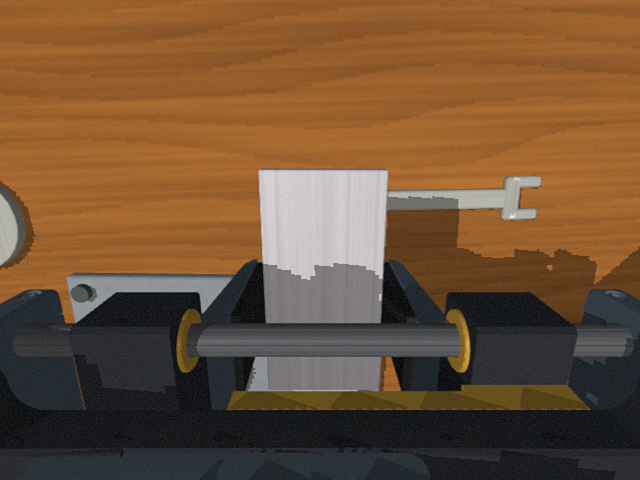

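The wrist camera looks back towards the robot, with the held plate at (322,170–390) and the bed hidden behind it. I'll move beside the bed so it shows next to the gripper.

```bash
python3 -m inch '[{"x":-2.3,"y":1.5,"z":0,"yaw":0,"gripper":-0.3},{"x":-2.3,"y":1.5,"z":0,"yaw":0,"gripper":-0.3},{"x":-2.3,"y":1.5,"z":0,"yaw":0,"gripper":-0.3},{"x":-2.3,"y":1.5,"z":0,"yaw":0,"gripper":-0.3},{"x":-2.3,"y":1.5,"z":0,"yaw":0,"gripper":-0.3},{"x":-2.3,"y":1.5,"z":0,"yaw":0,"gripper":-0.3},{"x":-2.3,"y":1.5,"z":0,"yaw":0,"gripper":-0.3},{"x":-2.3,"y":1.5,"z":0,"yaw":0,"gripper":-0.3},{"x":0,"y":0,"z":0,"yaw":0,"gripper":-0.3},{"x":0,"y":0,"z":0,"yaw":0,"gripper":-0.3},{"x":0,"y":0,"z":0,"yaw":0,"gripper":-0.3}]'
cat > m.py <<'E'
from h import *
import sys
fn=sys.argv[1]; s=telemetry.state(); f=grab('wrist',fn)
go(537,-118.5,165,178.5,s); p=s['ee_pos']; yaw=np.radians(s['ee_rot'][2]-180)
im=f['pixels'][:,:,::-1].copy()
for nm,p0,z in(('bed',[538,-118.5,np.radians(-1)],40),('held',[p[0],p[1],yaw],p[2]-18.3)):
  for m in(3,5):
    x,v=fit(f,p0,z,m=m); print(nm,x[:2].round(1),np.degrees(x[2]).round(2),round(v,1),proj(f,rect(x,z)).round().astype(int).tolist())
  cv2.polylines(im,[proj(f,rect(x,z)).astype(int)],True,(0,0,255))
cv2.imwrite('pics/'+fn+'.png',im)
E
python3 m.py w3
```

```text
time_s: 6.0
ee_pos: [598.5, -2.1, 165.1]
ee_rot: [-180.0, -0.1, 178.4]
force: [-1.3, 0.1, -1.5]
gripper_width: 59.5
t 6.0 pose [598.5  -2.1 165.1] [-1.7999e+02 -1.4000e-01  1.7841e+02] F [-1.3  0.1 -1.5] w 59.5
turn first -0.02 then xyz cm [ 5.84e+00 -1.18e+01  1.00e-02]
bed [ 538.2 -118.7] -2.34 -46.1 [[209, 239], [134, 238], [112, 75], [197, 76]]
bed [ 536.3 -116.6] -2.35 -46.6 [[212, 237], [136, 236], [114, 72], [200, 73]]
held [595.6   1.1] -0.78 -87.2 [[382, 386], [273, 387], [259, 167], [390, 166]]
held [597.1   2.2] 0.39 -87.2 [[386, 388], [277, 391], [260, 172], [389, 167]]
```

View pics/w3.png

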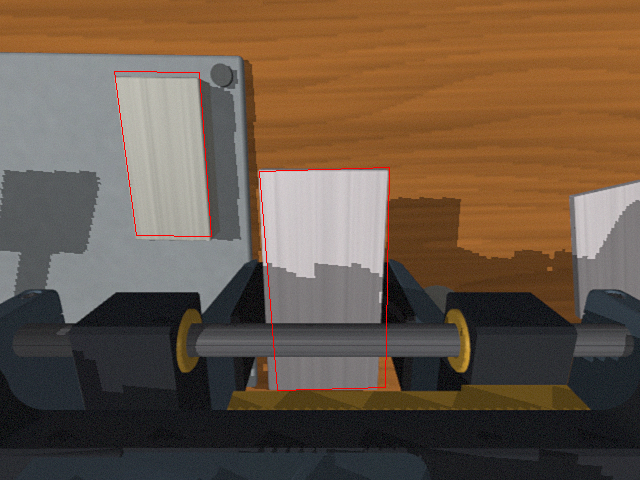

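Bed is at about (115–212, 72–237) and the held plate at (260–389, 168–390). The overlays are a few px off on the bed, so I'll fit edge by edge instead.

```bash
cat > e.py <<'E'
from h import *
def edges(f,p,z,sides,rng=8,L=120,W=60,lo=None):
    """per side: (offset mm outward at mid, slope deg) of the outward-darkening edge; also mean profile"""
    g=cv2.GaussianBlur(f['pixels'].astype(np.float32).mean(2),(0,0),0.8); c,s=np.cos(p[2]),np.sin(p[2]); M=np.array([[c,s],[-s,c]])
    o=np.arange(-rng,rng+.01,.25); out={}
    for k,(a,b) in sides.items():
        t=np.linspace(a,b,40)
        mk=lambda d:{'+x':np.c_[np.full(40,L/2+d),t],'-x':np.c_[np.full(40,-L/2-d),t],'+y':np.c_[t,np.full(40,W/2+d)],'-y':np.c_[t,np.full(40,-W/2-d)]}[k]
        V=np.array([cv2.remap(g,*[u.astype(np.float32).reshape(-1,1) for u in proj(f,np.c_[mk(d)@M+p[:2],np.full(40,z)]).T],cv2.INTER_LINEAR).ravel() for d in o])
        D=-np.gradient(V,axis=0)
        if lo: D=D.copy()
        pk=[]
        for j in range(40):
            d=D[:,j]; i=np.argmax(d*(d>0)); pk.append(o[i])
        pk=np.array(pk); md=np.median(pk); ok=abs(pk-md)<2
        q=np.polyfit(t[ok],pk[ok],1); out[k]=(np.polyval(q,0 if a<0<b else (a+b)/2).round(2),np.degrees(np.arctan(q[0])).round(2),ok.sum(),V.mean(1)[::4].round().astype(int).tolist())
    return out
E
python3 - <<'E'
from e import *
f=load('w3')
for k,v in edges(f,[538,-118.5,np.radians(-2)],40,{'+x':(-25,25),'-x':(-25,25),'+y':(-50,50),'-y':(-50,50)}).items(): print('bed',k,v)
for k,v in edges(f,[597,0,np.radians(-1.6)],146.8,{'-x':(-25,25),'+y':(-55,-20),'-y':(-55,-20),'+x':(-22,22)}).items(): print('held',k,v)
E
```

```text
bed +x (np.float64(0.57), np.float64(0.88), np.int64(40), [167, 166, 166, 166, 166, 166, 166, 166, 160, 146, 141, 143, 143, 143, 143, 143, 143])
bed -x (np.float64(-1.77), np.float64(-0.43), np.int64(40), [180, 180, 180, 180, 181, 180, 164, 143, 144, 145, 146, 146, 146, 146, 146, 146, 146])
bed +y (np.float64(0.13), np.float64(-0.39), np.int64(40), [173, 169, 168, 169, 171, 173, 172, 160, 129, 93, 77, 75, 76, 77, 77, 77, 81])
bed -y (np.float64(-0.88), np.float64(0.23), np.int64(40), [176, 177, 177, 175, 173, 174, 172, 160, 148, 145, 145, 145, 145, 145, 145, 145, 145])
held -x (np.float64(0.0), np.float64(0.0), np.int64(40), [199, 199, 199, 200, 200, 200, 200, 196, 141, 96, 94, 93, 91, 91, 93, 94, 93])
held +y (np.float64(-0.6), np.float64(-0.12), np.int64(40), [195, 196, 193, 189, 193, 198, 195, 169, 99, 72, 71, 71, 71, 70, 70, 70, 70])
held -y (np.float64(0.64), np.float64(0.11), np.int64(40), [194, 194, 202, 204, 204, 203, 198, 195, 186, 113, 72, 63, 63, 63, 74, 107, 135])
held +x (np.float64(0.31), np.float64(-0.32), np.int64(40), [120, 120, 120, 120, 120, 119, 120, 120, 106, 71, 64, 64, 63, 62, 61, 60, 59])
```

```bash
python3 -m inch '[{"x":0,"y":0,"z":0,"yaw":0.14,"gripper":-0.3},{"x":2.66,"y":0,"z":0,"yaw":0,"gripper":-0.3},{"x":2.66,"y":0,"z":0,"yaw":0,"gripper":-0.3},{"x":0,"y":-2.99,"z":0,"yaw":0,"gripper":-0.3},{"x":0,"y":-2.99,"z":0,"yaw":0,"gripper":-0.3},{"x":0,"y":-2.99,"z":0,"yaw":0,"gripper":-0.3},{"x":0,"y":-2.99,"z":0,"yaw":0,"gripper":-0.3},{"x":0,"y":0,"z":0,"yaw":0,"gripper":-0.3},{"x":0,"y":0,"z":0,"yaw":0,"gripper":-0.3},{"x":0,"y":0,"z":0,"yaw":0,"gripper":-0.3}]'
python3 -m inch '[{"x":0,"y":0,"z":2.5,"yaw":0,"gripper":-0.3},{"x":0,"y":0,"z":2.5,"yaw":0,"gripper":-0.3},{"x":0,"y":0,"z":2,"yaw":0,"gripper":-0.3},{"x":0,"y":0,"z":1,"yaw":0,"gripper":-0.3},{"x":0,"y":0,"z":0.5,"yaw":0,"gripper":-0.3},{"x":0,"y":0,"z":0,"yaw":0,"gripper":-0.3},{"x":0,"y":0,"z":0,"yaw":0,"gripper":-0.3},{"x":0,"y":0,"z":0,"yaw":0,"gripper":-0.3},{"x":0,"y":0,"z":0,"yaw":0,"gripper":-0.3}]'
python3 -c "
from h import *
go(540.5,-119.5,66.3,177.7);f=grab('scene','s1')
p=proj(f,[540,-118,50])[0].astype(int);c=f['pixels'][p[1]-75:p[1]+75,p[0]-100:p[0]+100,::-1]
w=grab('wrist','w4')['pixels'][:,:,::-1][130:400,150:500]
a=cv2.resize(c,None,fx=2,fy=2,interpolation=2);cv2.imwrite('pics/w4c.png',np.vstack([cv2.resize(a,(400,300)),cv2.resize(w,(400,300))]))"
```

```text
time_s: 6.88
ee_pos: [540.8, -120.2, 166.1]
ee_rot: [180.0, -0.0, 177.5]
force: [0.5, -0.1, -1.5]
gripper_width: 59.5
time_s: 7.63
ee_pos: [542.2, -120.3, 82.1]
ee_rot: [-180.0, 0.1, 177.6]
force: [0.8, -0.3, -1.9]
gripper_width: 59.2
t 7.63 pose [ 542.2 -120.3   82.1] [-1.7998e+02  1.4000e-01  1.7762e+02] F [ 0.8 -0.3 -1.9] w 59.2
turn first -0.02 then xyz cm [0.18 0.07 1.58]
```

View pics/w4c.png

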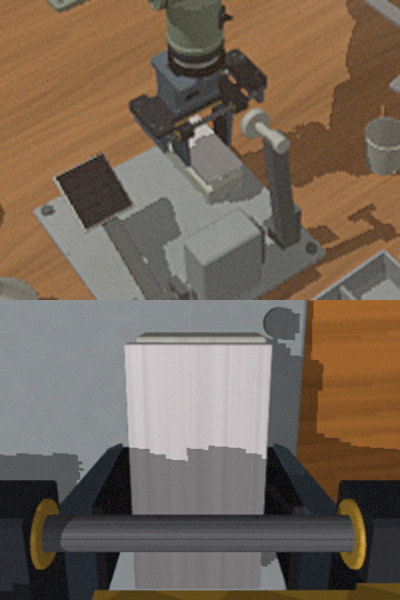

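Held plate hovers about 15 mm over the bed. The bed's near edge shows just past the plate end (crop x 138–266, y≈333) and looks parallel to it. Next I'll measure that in the wrist frame.

Run:
```python
from e import *
f=load('w4')
b=[541,-119.5,np.radians(-2.4)]
for k,v in edges(f,b,40,{'-x':(-25,25)},rng=12).items(): print('bed',k,v)
for z in (63.8,):
  for k,v in edges(f,b,z,{'-x':(-25,25),'+y':(-55,-25),'-y':(-55,-25)}).items(): print('held',k,v)
print(proj(f,rect(b,40)).round(1).tolist(),proj(f,rect(b,63.8)).round(1).tolist())
g=f['pixels'].mean(2)
for r in (156,158,160,162,164,166,168,170): print(r,g[r,250:405:5].round().astype(int).tolist())
print(g[145:175,325].round().astype(int).tolist())
```

```text
bed -x (np.float64(-2.01), np.float64(-0.03), np.int64(39), [197, 197, 197, 197, 197, 197, 197, 197, 198, 190, 142, 141, 165, 145, 96, 92, 130, 140, 139, 139, 139, 139, 139, 139, 139])
held -x (np.float64(0.25), np.float64(0.0), np.int64(32), [197, 197, 197, 197, 197, 197, 198, 198, 167, 129, 165, 145, 95, 104, 139, 139, 139])
held +y (np.float64(0.56), np.float64(0.05), np.int64(40), [193, 192, 193, 191, 187, 190, 195, 193, 176, 106, 87, 87, 87, 87, 87, 87, 87])
held -y (np.float64(-0.69), np.float64(0.05), np.int64(40), [194, 201, 202, 202, 200, 195, 193, 176, 141, 140, 140, 141, 141, 141, 141, 141, 141])
[[370.3, 362.9], [273.1, 362.8], [264.5, 165.6], [378.8, 165.7]] [[375.7, 389.4], [267.4, 389.2], [256.4, 170.3], [386.4, 170.4]]
156 [142, 139, 139, 136, 140, 139, 143, 136, 137, 144, 141, 141, 138, 141, 141, 137, 137, 138, 137, 140, 141, 136, 144, 139, 141, 136, 139, 88, 84, 83, 81]
158 [140, 140, 137, 140, 140, 146, 137, 139, 141, 137, 136, 139, 139, 141, 140, 140, 136, 138, 137, 137, 139, 139, 141, 137, 136, 136, 140, 82, 80, 87, 82]
160 [143, 142, 138, 139, 141, 94, 81, 82, 8
[... 305 characters left out ...]
6, 155, 157, 151, 158, 156, 154, 156, 152, 154, 152, 155, 154, 128, 84, 95, 83]
166 [143, 139, 140, 142, 172, 174, 173, 170, 175, 172, 176, 167, 164, 168, 175, 173, 170, 161, 171, 169, 167, 174, 168, 171, 166, 171, 169, 84, 87, 144, 142]
168 [140, 141, 135, 101, 109, 110, 111, 107, 109, 128, 125, 127, 121, 128, 129, 128, 127, 119, 125, 125, 124, 126, 131, 126, 127, 130, 125, 77, 89, 140, 138]
170 [144, 141, 172, 182, 181, 171, 177, 177, 168, 169, 168, 170, 172, 173, 167, 163, 159, 165, 171, 170, 160, 166, 156, 167, 160, 157, 154, 160, 91, 84, 124]
[139, 138, 137, 137, 136, 140, 140, 140, 135, 134, 139, 137, 141, 140, 99, 83, 84, 88, 133, 155, 163, 173, 169, 128, 106, 163, 188, 194, 196, 195]
```

Run:
```python
from e import *
f=load('w4'); g=f['pixels'].mean(2).round().astype(int)
for r in (163,164,165,166): print(r,g[r,260:276].tolist(),g[r,374:390].tolist())
print('color',f['pixels'][165,262:272].tolist(),f['pixels'][165,376:388].tolist())
c=lambda u,z:back(f,[u],z)[0].round(2)
for u in((267.5,164),(268.5,164),(381.5,164),(382.5,164),(325,162.8)): print(u,c(u,40))
```

```text
163 [137, 145, 142, 142, 141, 142, 137, 142, 138, 133, 130, 133, 133, 136, 139, 136] [139, 138, 137, 135, 139, 138, 132, 115, 109, 129, 133, 141, 143, 125, 104, 88]
164 [138, 137, 142, 137, 146, 140, 143, 140, 139, 153, 156, 158, 157, 155, 157, 157] [157, 155, 152, 155, 156, 154, 154, 136, 109, 91, 89, 128, 135, 141, 132, 107]
165 [138, 142, 136, 136, 143, 137, 141, 137, 130, 157, 170, 170, 166, 166, 163, 162] [158, 163, 166, 167, 166, 162, 163, 148, 127, 97, 84, 80, 93, 92, 91, 86]
166 [140, 145, 141, 146, 140, 142, 141, 141, 130, 154, 172, 173, 172, 170, 172, 174] [167, 171, 170, 172, 167, 167, 169, 152, 131, 95, 84, 84, 84, 84, 87, 85]
color [[134, 135, 140], [132, 139, 138], [138, 143, 148], [132, 138, 142], [135, 141, 146], [131, 138, 143], [126, 132, 132], [160, 160, 151], [174, 173, 163], [175, 173, 162]] [[168, 170, 161], [169, 170, 161], [169, 168, 160], [163, 164, 158], [168, 163, 157], [153, 148, 143], [131, 128, 121], [97, 96, 97], [81, 85, 85], [76, 80, 84], [90, 94, 95], [87, 95, 95]]
(267.5, 164) [ 479.03 -145.31   40.  ]
(268.5, 164) [ 479.06 -144.79   40.  ]
(381.5, 164) [481.5  -85.61  40.  ]
(382.5, 164) [481.52 -85.09  40.  ]
(325, 162.8) [ 479.66 -115.17   40.  ]
```

```bash
python3 -m inch '[{"x":0.145,"y":0.125,"z":0,"yaw":0,"gripper":-0.3},{"x":0,"y":0,"z":0.7,"yaw":0,"gripper":-0.3},{"x":0,"y":0,"z":0.3,"yaw":0,"gripper":-0.3},{"x":0,"y":0,"z":0,"yaw":0,"gripper":-0.3},{"x":0,"y":0,"z":0,"yaw":0,"gripper":-0.3},{"x":0,"y":0,"z":0,"yaw":0,"gripper":-0.3},{"x":0,"y":0,"z":0,"yaw":0,"gripper":-0.3}]'
python3 - <<'E'
from e import *
s=telemetry.state(); f=grab('wrist','w5'); go(0,0,66,177.6,s); z=s['ee_pos'][2]-18.3
b=[541,-118,np.radians(-2.4)]
for k,v in edges(f,b,z,{'-x':(-25,25),'+y':(-55,-25),'-y':(-55,-25)}).items(): print('held',k,v[:3])
g=f['pixels'].mean(2).round().astype(int); print(proj(f,rect(b,40)).round(1).tolist(),proj(f,rect(b,z)).round(1).tolist())
for u in (300,325,350): print(u,g[135:180,u].tolist())
E
```

```text
time_s: 8.32
ee_pos: [540.1, -119.0, 71.0]
ee_rot: [180.0, 0.0, 177.6]
force: [0.1, -0.7, -1.1]
gripper_width: 59.7
t 8.32 pose [ 540.1 -119.    71. ] [1.8000e+02 1.0000e-02 1.7761e+02] F [ 0.1 -0.7 -1.1] w 59.7
turn first 0.0 then xyz cm [54.47  9.62  0.5 ]
held -x (np.float64(2.25), np.float64(0.0), np.int64(40))
held +y (np.float64(0.36), np.float64(-0.09), np.int64(40))
held -y (np.float64(-0.49), np.float64(0.16), np.int64(40))
[[372.8, 377.5], [271.1, 377.3], [261.6, 171.7], [382.2, 171.7]] [[375.9, 392.3], [267.9, 392.2], [257.1, 174.5], [386.5, 174.6]]
300 [137, 141, 137, 138, 143, 141, 140, 135, 140, 141, 139, 134, 142, 142, 139, 137, 138, 135, 141, 135, 141, 141, 138, 138, 137, 136, 138, 140, 140, 108, 82, 85, 87, 92, 108, 169, 189, 202, 199, 199, 198, 195, 195, 196, 197]
325 [136, 136, 134, 134, 136, 137, 145, 137, 138, 138, 138, 133, 137, 139, 139, 132, 136, 138, 137, 139, 139, 138, 140, 136, 138, 141, 136, 138, 138, 109, 85, 84, 84, 86, 103, 166, 181, 196, 193, 194, 194, 192, 196, 193, 191]
350 [139, 140, 136, 137, 137, 142, 137, 136, 139, 136, 142, 138, 139, 140, 140, 137, 133, 137, 138, 138, 136, 142, 136, 138, 136, 136, 140, 139, 138, 111, 83, 85, 84, 86, 92, 163, 186, 196, 196, 191, 190, 193, 193, 193, 193]
```

```bash
python3 -m inch '[{"x":-0.05,"y":0,"z":0.25,"yaw":0,"gripper":-0.3},{"x":0,"y":0,"z":0.1,"yaw":0,"gripper":-0.3},{"x":0,"y":0,"z":0.1,"yaw":0,"gripper":-0.3},{"x":0,"y":0,"z":0,"yaw":0,"gripper":-0.3},{"x":0,"y":0,"z":0,"yaw":0,"gripper":-0.3},{"x":0,"y":0,"z":0,"yaw":0,"gripper":-0.3}]'
```

```text
time_s: 8.87
ee_pos: [540.5, -118.9, 66.4]
ee_rot: [180.0, 0.0, 177.6]
force: [-0.5, 0.8, -1.3]
gripper_width: 59.4
```

```bash
python3 -m inch '[{"x":0,"y":0,"z":0.06,"yaw":0,"gripper":-0.3},{"x":0,"y":0,"z":0,"yaw":0,"gripper":-0.3},{"x":0,"y":0,"z":0,"yaw":0,"gripper":-0.3}]'
python3 -m inch '[{"x":0,"y":0,"z":0.06,"yaw":0,"gripper":-0.3},{"x":0,"y":0,"z":0,"yaw":0,"gripper":-0.3},{"x":0,"y":0,"z":0,"yaw":0,"gripper":-0.3}]'
```

```text
time_s: 9.12
ee_pos: [540.5, -118.9, 66.4]
ee_rot: [180.0, 0.0, 177.6]
force: [-1.9, -0.1, 5.0]
gripper_width: 59.1
time_s: 9.37
ee_pos: [540.5, -118.9, 66.3]
ee_rot: [-180.0, 0.0, 177.6]
force: [-2.4, 1.4, 8.6]
gripper_width: 59.6
```

```bash
python3 -m inch '[{"x":0,"y":0,"z":-0.06,"yaw":0,"gripper":-0.3},{"x":0,"y":0,"z":0,"yaw":0,"gripper":0.5},{"x":0,"y":0,"z":0,"yaw":0,"gripper":0.7},{"x":0,"y":0,"z":0,"yaw":0,"gripper":1},{"x":0,"y":0,"z":0,"yaw":0,"gripper":1},{"x":0,"y":0,"z":0,"yaw":0,"gripper":1},{"x":0,"y":0,"z":-0.5,"yaw":0,"gripper":1},{"x":0,"y":0,"z":-2,"yaw":0,"gripper":1},{"x":0,"y":0,"z":-2.5,"yaw":0,"gripper":1},{"x":0,"y":0,"z":-2.5,"yaw":0,"gripper":1},{"x":0,"y":0,"z":-2.5,"yaw":0,"gripper":1},{"x":0,"y":0,"z":0,"yaw":0,"gripper":1}]'
python3 - <<'E'
from e import *
f=grab('wrist','w6'); go(630.5,254.8,170,192)
cv2.imwrite('pics/w6c.png',cv2.resize(f['pixels'][130:430,170:470,::-1],(600,600),interpolation=2))
b=[539.5,-118,np.radians(-2.4)]
for z in(48,40):
  for k,v in edges(f,b,z,{'-x':(-25,25),'+y':(-55,-25),'-y':(-55,-25)}).items(): print(z,k,v)
E
```

```text
time_s: 10.37
ee_pos: [543.5, -119.7, 171.3]
ee_rot: [-179.9, 0.6, 177.6]
force: [0.6, -0.3, 0.9]
gripper_width: 91.4
t 10.42 pose [ 542.3 -119.4  168.9] [-179.93    0.38  177.61] F [ 1.1 -0.1 -1.2] w 91.3
turn first -2.88 then xyz cm [-16.41  34.76  -0.11]
48 -x (np.float64(0.5), np.float64(0.0), np.int64(40), [193, 193, 193, 193, 193, 193, 194, 194, 170, 113, 112, 135, 136, 136, 136, 136, 136])
48 +y (np.float64(0.27), np.float64(-0.35), np.int64(40), [189, 189, 189, 186, 184, 188, 191, 185, 152, 103, 86, 85, 85, 86, 86, 85, 85])
48 -y (np.float64(-0.49), np.float64(-0.32), np.int64(40), [189, 195, 198, 198, 196, 192, 188, 174, 145, 137, 137, 137, 137, 137, 137, 137, 138])
40 -x (np.float64(0.0), np.float64(0.0), np.int64(40), [193, 193, 193, 193, 193, 194, 195, 191, 145, 103, 123, 136, 136, 136, 136, 136, 136])
40 +y (np.float64(1.14), np.float64(-0.21), np.int64(40), [189, 189, 189, 188, 185, 185, 189, 191, 183, 146, 100, 85, 85, 85, 86, 86, 85])
40 -y (np.float64(0.41), np.float64(-0.23), np.int64(40), [188, 191, 196, 198, 198, 195, 191, 187, 170, 144, 137, 137, 137, 137, 137, 137, 137])
```

View pics/w6c.png

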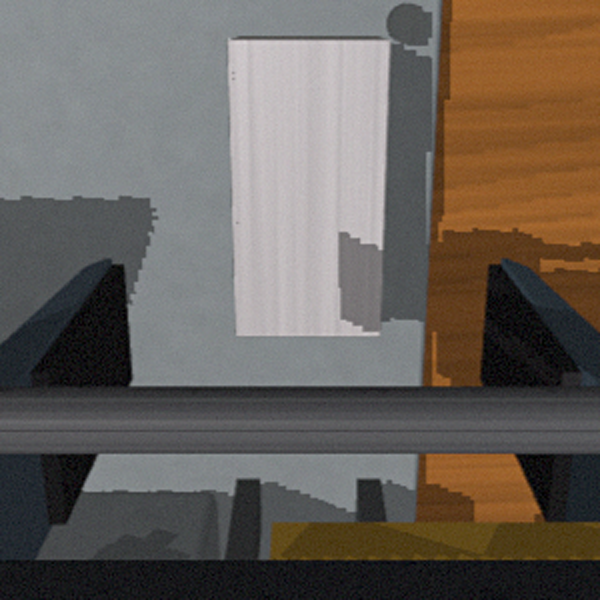

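Plate A lies on the bed and covers it fully, with no sliver of bed showing on any side (crop 230–390 × 38–335). Now plate B.

```bash
python3 -m inch '[{"x":0,"y":0,"z":0,"yaw":-0.96,"gripper":1},{"x":0,"y":0,"z":0,"yaw":-0.96,"gripper":1},{"x":0,"y":0,"z":0,"yaw":-0.96,"gripper":1},{"x":0.7,"y":3.8,"z":0,"yaw":0,"gripper":1},{"x":0,"y":3.8,"z":0,"yaw":0,"gripper":1},{"x":-2.5,"y":3.1,"z":0,"yaw":0,"gripper":1},{"x":-2.5,"y":3.1,"z":0,"yaw":0,"gripper":1},{"x":-2.5,"y":3.1,"z":0,"yaw":0,"gripper":1},{"x":-2.5,"y":3.1,"z":0,"yaw":0,"gripper":1},{"x":-2.5,"y":3.1,"z":0,"yaw":0,"gripper":1},{"x":-2.5,"y":3.1,"z":0,"yaw":0,"gripper":1},{"x":-1.1,"y":3.1,"z":0,"yaw":0,"gripper":1}]'
python3 -m inch '[{"x":-1.1,"y":3.1,"z":0,"yaw":0,"gripper":1},{"x":-0.1,"y":2.4,"z":0,"yaw":0,"gripper":1},{"x":0,"y":0,"z":0,"yaw":0,"gripper":1},{"x":0,"y":0,"z":0,"yaw":0,"gripper":1},{"x":0,"y":0,"z":0,"yaw":0,"gripper":1}]'
python3 - <<'E'
from e import *
f=grab('wrist','w7'); go(632,255.3,25.5,192)
b,v=fit(f,[632,255,np.radians(12)],8,m=4); print(b[:2],np.degrees(b[2]),v)
for k,v in edges(f,b,8,{'-x':(-25,25),'+x':(-25,25),'+y':(-55,35),'-y':(-55,35)}).items(): print(k,v[:3])
E
```

```text
time_s: 11.42
ee_pos: [631.7, 201.9, 164.1]
ee_rot: [-180.0, -0.0, -168.0]
force: [1.2, 0.5, 0.2]
gripper_width: 91.4
time_s: 11.83
ee_pos: [629.9, 255.2, 164.8]
ee_rot: [-179.9, -0.1, -168.0]
force: [0.4, 0.1, -1.2]
gripper_width: 91.0
t 11.88 pose [630.1 254.8 165.1] [-1.7996e+02 -9.0000e-02 -1.6803e+02] F [-0.2 -1.  -0.2] w 91.1
turn first -0.01 then xyz cm [-1.900e-01  1.000e-02  1.396e+01]
[634.12725039 254.65180977] 11.911898021779736 -105.35774230957031
-x (np.float64(2.16), np.float64(-0.99), np.int64(40))
+x (np.float64(-2.45), np.float64(-0.11), np.int64(40))
+y (np.float64(2.09), np.float64(-0.13), np.int64(40))
-y (np.float64(-2.18), np.float64(0.06), np.int64(40))
```

```bash
python3 -m inch '[{"x":-0.19,"y":0,"z":3,"yaw":0,"gripper":1},{"x":0,"y":0,"z":3,"yaw":0,"gripper":1},{"x":0,"y":0,"z":3,"yaw":0,"gripper":1},{"x":0,"y":0,"z":2.8,"yaw":0,"gripper":1},{"x":0,"y":0,"z":1.2,"yaw":0,"gripper":1},{"x":0,"y":0,"z":0.9,"yaw":0,"gripper":1},{"x":0,"y":0,"z":0,"yaw":0,"gripper":1},{"x":0,"y":0,"z":0,"yaw":0,"gripper":1},{"x":0,"y":0,"z":0,"yaw":0,"gripper":1}]'
python3 -m inch '[{"x":0,"y":0,"z":0,"yaw":0,"gripper":0},{"x":0,"y":0,"z":0,"yaw":0,"gripper":0},{"x":0,"y":0,"z":0,"yaw":0,"gripper":0},{"x":0,"y":0,"z":0,"yaw":0,"gripper":0},{"x":0,"y":0,"z":0,"yaw":0,"gripper":0},{"x":0,"y":0,"z":0,"yaw":0,"gripper":0},{"x":0,"y":0,"z":0,"yaw":0,"gripper":-0.3},{"x":0,"y":0,"z":0,"yaw":0,"gripper":-0.3},{"x":0,"y":0,"z":0,"yaw":0,"gripper":-0.3}]' 30
```

```text
time_s: 12.63
ee_pos: [633.7, 256.6, 28.8]
ee_rot: [180.0, 0.2, -168.0]
force: [-0.8, 0.5, -0.3]
gripper_width: 91.3
time_s: 13.38
ee_pos: [632.5, 256.3, 27.2]
ee_rot: [-180.0, 0.0, -168.0]
force: [-0.5, -0.7, 2.2]
gripper_width: 59.7
```

```bash
python3 -m inch '[{"x":0,"y":0,"z":0,"yaw":0,"gripper":0.6},{"x":0,"y":0,"z":0.15,"yaw":0,"gripper":0.6},{"x":0,"y":0,"z":0,"yaw":0,"gripper":0.6},{"x":0,"y":0,"z":0,"yaw":0,"gripper":0.6},{"x":0,"y":0,"z":0,"yaw":0,"gripper":-0.3},{"x":0,"y":0,"z":0,"yaw":0,"gripper":-0.3},{"x":0,"y":0,"z":0,"yaw":0,"gripper":-0.3},{"x":0,"y":0,"z":0,"yaw":0,"gripper":-0.3}]'
python3 -m inch '[{"x":0,"y":0,"z":-1,"yaw":0,"gripper":-0.3},{"x":0,"y":0,"z":-3,"yaw":0,"gripper":-0.3},{"x":0,"y":0,"z":-3,"yaw":0,"gripper":-0.3},{"x":0,"y":0,"z":-3,"yaw":0,"gripper":-0.3},{"x":0,"y":0,"z":-3,"yaw":0,"gripper":-0.3},{"x":0,"y":0,"z":-1,"yaw":0,"gripper":-0.3},{"x":0,"y":0,"z":0,"yaw":0.96,"gripper":-0.3},{"x":0,"y":0,"z":0,"yaw":0.96,"gripper":-0.3},{"x":0,"y":0,"z":0,"yaw":0.96,"gripper":-0.3},{"x":0,"y":0,"z":0,"yaw":0,"gripper":-0.3},{"x":0,"y":0,"z":0,"yaw":0,"gripper":-0.3}]'
python3 -c "
from h import *
go(540.5,-118.9,165,177.6)"
```

```text
time_s: 14.05
ee_pos: [632.3, 256.4, 25.2]
ee_rot: [180.0, -0.0, -168.0]
force: [0.0, 0.2, -1.6]
gripper_width: 59.6
time_s: 14.97
ee_pos: [631.9, 256.2, 164.5]
ee_rot: [-180.0, -0.1, 177.7]
force: [-0.5, 0.4, -2.3]
gripper_width: 59.5
t 14.97 pose [631.9 256.2 164.5] [-1.7997e+02 -8.0000e-02  1.7773e+02] F [-0.5  0.4 -2.3] w 59.5
turn first 0.03 then xyz cm [  7.56 -37.86  -0.05]
```

```bash
python3 -m inch '[{"x":1.89,"y":-3.6,"z":0,"yaw":0.03,"gripper":-0.3},{"x":1.89,"y":-3.6,"z":0,"yaw":0,"gripper":-0.3},{"x":1.89,"y":-3.6,"z":0,"yaw":0,"gripper":-0.3},{"x":1.89,"y":-3.6,"z":0,"yaw":0,"gripper":-0.3},{"x":0,"y":-3.6,"z":0,"yaw":0,"gripper":-0.3},{"x":0,"y":-3.6,"z":0,"yaw":0,"gripper":-0.3},{"x":0,"y":-3.6,"z":0,"yaw":0,"gripper":-0.3},{"x":0,"y":-3.6,"z":0,"yaw":0,"gripper":-0.3},{"x":0,"y":-3.6,"z":0,"yaw":0,"gripper":-0.3},{"x":0,"y":-3.6,"z":0,"yaw":0,"gripper":-0.3},{"x":0,"y":-1.86,"z":0,"yaw":0,"gripper":-0.3},{"x":0,"y":0,"z":0,"yaw":0,"gripper":-0.3}]'
python3 -m inch '[{"x":0,"y":0,"z":2.5,"yaw":0,"gripper":-0.3},{"x":0,"y":0,"z":2.5,"yaw":0,"gripper":-0.3},{"x":0,"y":0,"z":1.4,"yaw":0,"gripper":-0.3},{"x":0,"y":0,"z":0.7,"yaw":0,"gripper":-0.3},{"x":0,"y":0,"z":0.3,"yaw":0,"gripper":-0.3},{"x":0,"y":0,"z":0,"yaw":0,"gripper":-0.3},{"x":0,"y":0,"z":0,"yaw":0,"gripper":-0.3},{"x":0,"y":0,"z":0,"yaw":0,"gripper":-0.3},{"x":0,"y":0,"z":0,"yaw":0,"gripper":-0.3}]'
python3 - <<'E'
from e import *
s=telemetry.state(); f=grab('wrist','w8'); go(540.5,-118.9,73.3,177.6,s); z=s['ee_pos'][2]-17.2
b=[539.5,-118,np.radians(-2.4)]
for k,v in edges(f,b,z,{'-x':(-25,25),'+y':(-55,-25),'-y':(-55,-25)}).items(): print('held',k,v[:3])
print(proj(f,rect(b,48)).round(1).tolist())
print(proj(f,rect(b,z)).round(1).tolist())
cv2.imwrite('pics/w8c.png',cv2.resize(f['pixels'][140:300,230:410,::-1],None,fx=3.3,fy=3.3,interpolation=2))
g=f['pixels'].mean(2).round().astype(int)
for u in(285,300,325,350,365): print(u,g[145:180,u].tolist())
E
```

```text
time_s: 15.97
ee_pos: [539.8, -122.4, 165.1]
ee_rot: [-179.9, 0.0, 177.3]
force: [0.7, 0.4, -1.1]
gripper_width: 59.6
time_s: 16.72
ee_pos: [540.8, -118.6, 92.4]
ee_rot: [-180.0, 0.1, 177.5]
force: [-0.0, -0.3, -2.1]
gripper_width: 59.4
t 16.72 pose [ 540.8 -118.6   92.4] [-1.7999e+02  1.2000e-01  1.7748e+02] F [-0.  -0.3 -2.1] w 59.4
turn first -0.02 then xyz cm [ 0.03 -0.03  1.91]
held -x (np.float64(2.58), np.float64(-0.23), np.int64(39))
held +y (np.float64(0.86), np.float64(-0.12), np.int64(40))
held -y (np.float64(-0.94), np.float64(0.16), np.int64(40))
[[369.6, 360.2], [273.4, 360.3], [264.4, 165.0], [377.4, 164.8]]
[[375.7, 390.2], [266.9, 390.2], [255.1, 170.2], [385.9, 170.0]]
285 [145, 143, 141, 140, 143, 137, 142, 137, 144, 139, 140, 140, 145, 140, 139, 115, 85, 81, 93, 138, 190, 208, 207, 201, 149, 102, 156, 194, 203, 203, 202, 202, 199, 201, 200]
300 [139, 138, 140, 139, 139, 141, 142, 145, 141, 140, 144, 142, 143, 141, 138, 100, 78, 87, 98, 129, 192, 205, 202, 198, 144, 103, 160, 190, 197, 202, 197, 196, 197, 198, 200]
325 [135, 137, 137, 136, 141, 142, 139, 138, 140, 141, 139, 141, 136, 140, 139, 99, 86, 81, 96, 131, 183, 203, 200, 198, 144, 99, 151, 185, 195, 197, 196, 193, 193, 194, 195]
350 [140, 141, 143, 138, 135, 141, 140, 140, 136, 138, 137, 137, 140, 140, 140, 98, 85, 84, 92, 130, 188, 202, 197, 197, 143, 101, 151, 183, 196, 195, 195, 194, 195, 191, 199]
365 [132, 134, 138, 138, 136, 141, 139, 135, 138, 137, 137, 140, 141, 141, 139, 101, 82, 84, 89, 126, 182, 195, 196, 198, 139, 108, 153, 186, 199, 199, 198, 194, 195, 200, 197]
```

View pics/w8c.png

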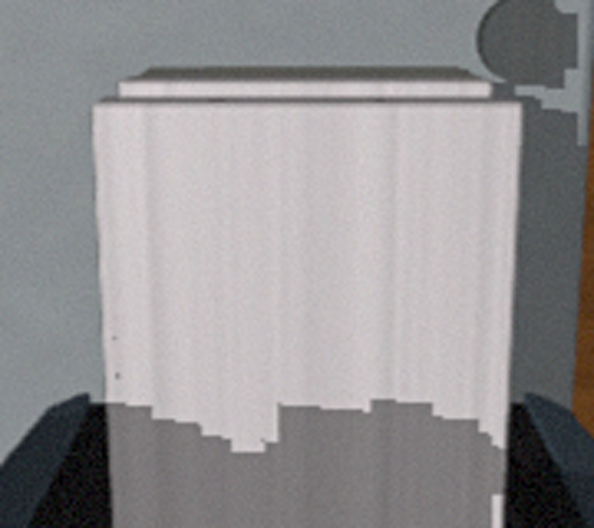

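Run:
```python
from e import *
f=load('w8'); g=f['pixels'].mean(2)
for r in (165,166,167,168): print(r,g[r,260:275].round().astype(int).tolist(),g[r,370:385].round().astype(int).tolist())
for r in(172,174,178): print(r,g[r,250:265].round().astype(int).tolist(),g[r,380:395].round().astype(int).tolist())
```

```text
165 [141, 141, 139, 138, 136, 129, 178, 188, 182, 181, 186, 189, 192, 192, 193] [179, 178, 183, 181, 185, 183, 179, 177, 135, 95, 83, 89, 89, 90, 87]
166 [141, 138, 140, 142, 137, 131, 179, 202, 204, 205, 205, 209, 209, 208, 210] [191, 195, 196, 200, 199, 200, 194, 196, 164, 107, 84, 81, 83, 87, 86]
167 [140, 142, 143, 143, 139, 137, 177, 201, 201, 201, 203, 209, 209, 209, 211] [193, 193, 198, 200, 203, 199, 199, 194, 159, 107, 85, 85, 85, 88, 86]
168 [143, 141, 140, 138, 139, 129, 173, 200, 197, 200, 204, 204, 208, 206, 210] [188, 192, 195, 195, 197, 193, 193, 193, 143, 99, 87, 85, 90, 90, 83]
172 [142, 142, 145, 142, 142, 147, 144, 135, 172, 186, 184, 187, 182, 186, 194] [180, 179, 183, 184, 180, 185, 186, 166, 104, 79, 87, 87, 85, 86, 128]
174 [143, 145, 143, 143, 142, 148, 136, 129, 173, 198, 202, 198, 196, 202, 203] [191, 196, 196, 198, 195, 192, 198, 173, 111, 88, 84, 88, 84, 89, 90]
178 [145, 142, 146, 141, 138, 144, 138, 132, 185, 199, 201, 194, 195, 200, 204] [194, 192, 202, 194, 190, 192, 193, 166, 108, 82, 85, 90, 89, 87, 84]
```

```bash
python3 -m inch '[{"x":0.08,"y":-0.04,"z":0.5,"yaw":-0.024,"gripper":-0.3},{"x":0,"y":0,"z":0.5,"yaw":0,"gripper":-0.3},{"x":0,"y":0,"z":0.3,"yaw":0,"gripper":-0.3},{"x":0,"y":0,"z":0,"yaw":0,"gripper":-0.3},{"x":0,"y":0,"z":0,"yaw":0,"gripper":-0.3},{"x":0,"y":0,"z":0,"yaw":0,"gripper":-0.3},{"x":0,"y":0,"z":0,"yaw":0,"gripper":-0.3}]'
python3 - <<'E'
from e import *
s=telemetry.state(); f=grab('wrist','w9'); go(540.5,-118.9,73.2,177.6,s); z=s['ee_pos'][2]-17.2
b=[539.5,-118,np.radians(-2.4)]
for k,v in edges(f,b,z,{'+y':(-55,-25),'-y':(-55,-25)}).items(): print('held',k,v[:3])
print(proj(f,rect(b,48)).round(1).tolist()[2:],proj(f,rect(b,z)).round(1).tolist()[2:])
g=f['pixels'].mean(2).round().astype(int)
for u in(285,325,365): print(u,g[155:180,u].tolist())
for r in range(163,173): print(r,g[r,254:269].tolist(),g[r,376:391].tolist())
E
```

```text
time_s: 17.35
ee_pos: [539.5, -118.9, 78.4]
ee_rot: [180.0, 0.0, 177.6]
force: [-0.0, 1.3, -1.8]
gripper_width: 59.5
t 17.35 pose [ 539.5 -118.9   78.4] [1.7999e+02 2.0000e-02 1.7758e+02] F [-0.   1.3 -1.8] w 59.5
turn first -0.0 then xyz cm [-0.1   0.01  0.52]
held +y (np.float64(0.36), np.float64(0.13), np.int64(40))
held -y (np.float64(-0.44), np.float64(0.08), np.int64(40))
[[261.2, 170.1], [382.4, 170.2]] [[256.5, 173.0], [386.9, 173.1]]
285 [143, 137, 140, 139, 144, 138, 139, 140, 142, 123, 80, 83, 85, 95, 98, 105, 154, 189, 203, 205, 202, 199, 198, 202, 202]
325 [139, 140, 138, 137, 138, 136, 142, 138, 137, 113, 82, 81, 85, 98, 95, 105, 153, 180, 200, 195, 195, 192, 192, 192, 195]
365 [138, 136, 139, 134, 135, 139, 138, 137, 140, 109, 83, 80, 86, 96, 98, 104, 151, 186, 199, 197, 195, 197, 196, 195, 196]
163 [141, 139, 139, 139, 142, 138, 138, 138, 136, 139, 138, 139, 142, 142, 140] [137, 142, 140, 138, 115, 70, 78, 84, 80, 83, 82, 81, 88, 87, 85]
164 [139, 136, 140, 139, 136, 140, 140, 139, 139, 137, 137, 140, 143, 138, 141] [142, 137, 134, 140, 137, 89, 75, 85, 84, 83, 81, 86
[... 504 characters left out ...]
41, 141, 138, 126, 110, 109, 97] [90, 88, 96, 108, 121, 121, 134, 141, 140, 129, 110, 89, 82, 83, 89]
169 [142, 140, 135, 138, 141, 142, 134, 121, 113, 113, 98, 92, 96, 93, 98] [96, 93, 96, 94, 97, 99, 99, 109, 121, 131, 133, 102, 84, 85, 88]
170 [140, 137, 141, 139, 142, 139, 112, 104, 99, 102, 103, 105, 105, 104, 107] [101, 101, 102, 104, 103, 100, 99, 105, 104, 104, 103, 93, 87, 85, 86]
171 [138, 144, 138, 139, 145, 154, 153, 150, 147, 154, 159, 156, 161, 161, 163] [154, 153, 151, 147, 154, 151, 155, 157, 157, 149, 148, 142, 103, 84, 89]
172 [139, 138, 140, 135, 176, 185, 184, 180, 183, 192, 192, 189, 194, 190, 190] [182, 181, 176, 179, 183, 180, 185, 184, 180, 180, 188, 165, 107, 79, 87]
```

```bash
python3 -m inch '[{"x":-0.04,"y":0.01,"z":0.25,"yaw":0,"gripper":-0.3},{"x":0,"y":0,"z":0.1,"yaw":0,"gripper":-0.3},{"x":0,"y":0,"z":0.1,"yaw":0,"gripper":-0.3},{"x":0,"y":0,"z":0,"yaw":0,"gripper":-0.3},{"x":0,"y":0,"z":0,"yaw":0,"gripper":-0.3},{"x":0,"y":0,"z":0,"yaw":0,"gripper":-0.3}]'
python3 -m inch '[{"x":0,"y":0,"z":0.05,"yaw":0,"gripper":-0.3},{"x":0,"y":0,"z":0,"yaw":0,"gripper":-0.3},{"x":0,"y":0,"z":0,"yaw":0,"gripper":-0.3}]'
```

```text
time_s: 17.9
ee_pos: [539.7, -118.8, 73.8]
ee_rot: [180.0, 0.0, 177.6]
force: [0.8, -0.0, -2.3]
gripper_width: 59.7
time_s: 18.15
ee_pos: [539.7, -118.8, 73.3]
ee_rot: [180.0, 0.0, 177.6]
force: [0.4, -0.1, -2.3]
gripper_width: 59.7
```

```bash
python3 -m inch '[{"x":0,"y":0,"z":0.06,"yaw":0,"gripper":-0.3},{"x":0,"y":0,"z":0,"yaw":0,"gripper":-0.3},{"x":0,"y":0,"z":0,"yaw":0,"gripper":-0.3}]'
python3 -m inch '[{"x":0,"y":0,"z":0.05,"yaw":0,"gripper":-0.3},{"x":0,"y":0,"z":0,"yaw":0,"gripper":-0.3},{"x":0,"y":0,"z":0,"yaw":0,"gripper":-0.3}]'
```

```text
time_s: 18.4
ee_pos: [539.8, -118.8, 73.2]
ee_rot: [180.0, 0.0, 177.6]
force: [-1.0, 0.2, 3.4]
gripper_width: 59.8
time_s: 18.65
ee_pos: [539.8, -118.9, 73.2]
ee_rot: [-180.0, 0.0, 177.6]
force: [-2.6, 0.8, 6.6]
gripper_width: 59.8
```

```bash
python3 -m inch '[{"x":0,"y":0,"z":-0.05,"yaw":0,"gripper":-0.3},{"x":0,"y":0,"z":0,"yaw":0,"gripper":0.5},{"x":0,"y":0,"z":0,"yaw":0,"gripper":0.7},{"x":0,"y":0,"z":0,"yaw":0,"gripper":1},{"x":0,"y":0,"z":0,"yaw":0,"gripper":1},{"x":0,"y":0,"z":0,"yaw":0,"gripper":1},{"x":0,"y":0,"z":-0.5,"yaw":0,"gripper":1},{"x":0,"y":0,"z":-2,"yaw":0,"gripper":1},{"x":0,"y":0,"z":-2.5,"yaw":0,"gripper":1},{"x":0,"y":0,"z":-2.5,"yaw":0,"gripper":1},{"x":0,"y":0,"z":-2.5,"yaw":0,"gripper":1},{"x":0,"y":0,"z":0,"yaw":0,"gripper":1}]'
python3 -m inch '[{"x":0,"y":3,"z":-1,"yaw":0,"gripper":1},{"x":0,"y":3,"z":-1,"yaw":0,"gripper":1},{"x":0,"y":3,"z":-1,"yaw":0,"gripper":1},{"x":0,"y":3,"z":0,"yaw":0,"gripper":1},{"x":-1,"y":0,"z":0,"yaw":0,"gripper":-1},{"x":0,"y":0,"z":0,"yaw":0,"gripper":-1},{"x":0,"y":0,"z":0,"yaw":0,"gripper":-1},{"x":0,"y":0,"z":0,"yaw":0,"gripper":-1}]'
python3 - <<'E'
from e import *
f=grab('wrist','w10'); go(540,-299,200,177.6); t=grab('top','t10');s=grab('scene','s10')
p=proj(f,[540,-118,56])[0].astype(int);c=f['pixels'][max(0,p[1]-110):p[1]+110,max(0,p[0]-90):p[0]+90,::-1]
q=proj(s,[540,-118,50])[0].astype(int);d=s['pixels'][q[1]-50:q[1]+50,q[0]-45:q[0]+45,::-1]
cv2.imwrite('pics/w10c.png',np.hstack([cv2.resize(c,None,fx=570/c.shape[0],fy=570/c.shape[0],interpolation=2)[:,:480],cv2.resize(d,(310,344),interpolation=2)[:570].copy() if 0 else cv2.copyMakeBorder(cv2.resize(d,(310,344),interpolation=2),0,570-344,0,0,0)]))
b=[539.5,-117.6,np.radians(-2.4)]
for nm,F in(('w',f),('t',t)):
  for k,v in edges(F,b,56,{'-x':(-25,25),'+x':(-25,25),'+y':(-50,50),'-y':(-50,50)}).items(): print(nm,k,v[:3])
print('tread',[back(t,u,117)[0].round(1) for u in((436,245),(464,244),(468,274),(438,275))])
m=(t['pixels'].max(2)<60).astype(np.uint8);n,l,st,ce=cv2.connectedComponentsWithStats(m)
for k in range(1,n):
  if abs(ce[k]-[451,259]).max()<15: print(st[k],ce[k],back(t,ce[k],117),cv2.minAreaRect(np.argwhere(l==k)[:,::-1].astype(np.float32)))
E
```

```text
time_s: 19.65
ee_pos: [542.7, -119.5, 178.2]
ee_rot: [-179.9, 0.6, 177.6]
force: [1.2, -0.1, 0.3]
gripper_width: 91.4
time_s: 20.32
ee_pos: [554.3, -0.2, 202.1]
ee_rot: [-180.0, -0.1, 177.5]
force: [-0.4, -0.2, 0.1]
gripper_width: 67.6
t 20.37 pose [ 5.543e+02 -4.000e-01  2.022e+02] [-1.7999e+02 -7.0000e-02  1.7751e+02] F [-0.5  0.1  0.1] w 63.6
turn first -0.02 then xyz cm [  0.18 -29.89   0.22]
w -x (np.float64(0.69), np.float64(0.1), np.int64(40))
w +x (np.float64(-1.25), np.float64(-0.0), np.int64(21))
w +y (np.float64(-0.73), np.float64(-0.12), np.int64(40))
w -y (np.float64(0.48), np.float64(-0.01), np.int64(40))Traceback (most recent call last):
  File "<stdin>", line 8, in <module>
  File "e.py", line 16, in edges
    q=np.polyfit(t[ok],pk[ok],1); out[k]=(np.polyval(q,0 if a<0<b else (a+b)/2).round(2),np.degrees(np.arctan(q[0])).round(2),ok.sum(),V.mean(1)[::4].round().astype(int).tolist())
    raise TypeError("expected non-empty vector for x")
TypeError: expected non-empty vector for x
```

View pics/w10c.png

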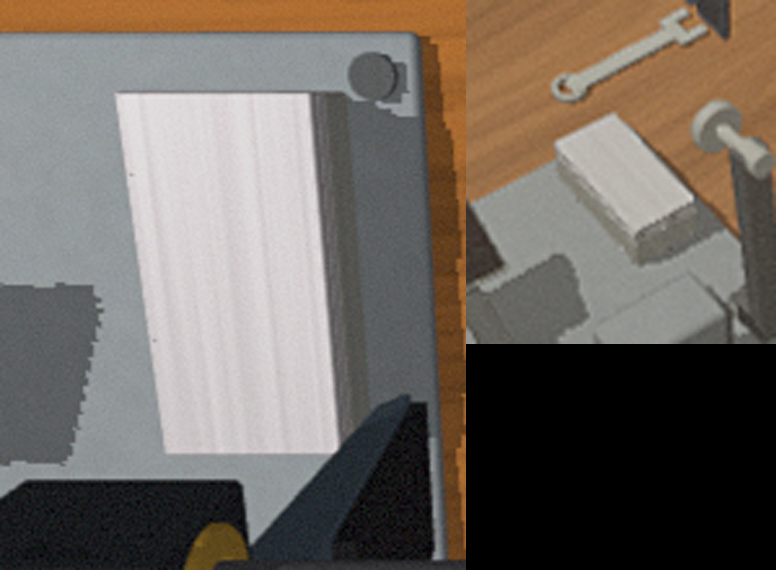

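The pile looks flush on all visible sides: top face clean and both plates in line with the bed at the front, rear and left faces. Now the tread: check its position, then move above it with the gripper shut.

```bash
python3 - <<'E'
from e import *
t=load('t10'); g=t['pixels'].max(2)
m=np.zeros_like(g);m[235:285,425:480]=(g[235:285,425:480]<70)
n,l,st,ce=cv2.connectedComponentsWithStats(m); k=1+np.argmax(st[1:,4]); print(st[k],ce[k],back(t,ce[k],117)[0].round(1))
E
python3 -m inch '[{"x":-0.09,"y":-2.7,"z":0,"yaw":0,"gripper":-1},{"x":-0.09,"y":-2.7,"z":0,"yaw":0,"gripper":-1},{"x":-0.09,"y":-2.7,"z":0,"yaw":0,"gripper":-1},{"x":-0.09,"y":-2.7,"z":0,"yaw":0,"gripper":-1},{"x":-0.09,"y":-2.7,"z":0,"yaw":0,"gripper":-1},{"x":-0.08,"y":-2.7,"z":0,"yaw":0,"gripper":-1},{"x":-0.08,"y":-2.7,"z":0,"yaw":0,"gripper":-1},{"x":-0.08,"y":-2.7,"z":0,"yaw":0,"gripper":-1},{"x":-0.08,"y":-2.7,"z":0,"yaw":0,"gripper":-1},{"x":-0.08,"y":-2.7,"z":0,"yaw":0,"gripper":-1},{"x":0,"y":-2.7,"z":0,"yaw":0,"gripper":-1},{"x":0,"y":0,"z":0,"yaw":0,"gripper":-1}]'
python3 -m inch '[{"x":0,"y":0,"z":0,"yaw":0,"gripper":-1},{"x":0,"y":0,"z":0,"yaw":0,"gripper":-1},{"x":0,"y":0,"z":0,"yaw":0,"gripper":-1},{"x":0,"y":0,"z":0,"yaw":0,"gripper":-1}]'
```

```text
[435 242  32  32 852] [450.12206573 257.78051643] [ 551.4 -297.9  117. ]
time_s: 21.47
ee_pos: [549.8, -301.7, 202.3]
ee_rot: [-179.8, 0.0, 177.3]
force: [0.2, 0.0, -0.0]
gripper_width: 0.4
time_s: 21.8
ee_pos: [550.7, -295.5, 202.8]
ee_rot: [180.0, -0.0, 177.6]
force: [-0.8, 0.2, 1.2]
gripper_width: 0.5
```

```bash
python3 -m inch '[{"x":0,"y":0,"z":2,"yaw":0,"gripper":-1},{"x":0,"y":0,"z":2,"yaw":0,"gripper":-1},{"x":0,"y":0,"z":1,"yaw":0,"gripper":-1},{"x":0,"y":0,"z":0.5,"yaw":0,"gripper":-1},{"x":0.1,"y":0,"z":0.5,"yaw":0,"gripper":-1},{"x":0.25,"y":0,"z":0.5,"yaw":0,"gripper":-1},{"x":0.25,"y":0,"z":0.5,"yaw":0,"gripper":-1},{"x":0.2,"y":0,"z":0.5,"yaw":0,"gripper":-1},{"x":0.2,"y":0,"z":0.5,"yaw":0,"gripper":-1},{"x":0,"y":0,"z":0,"yaw":0,"gripper":-1},{"x":0,"y":0,"z":0,"yaw":0,"gripper":-1}]'
```

```text
time_s: 22.72
ee_pos: [540.4, -296.0, 122.5]
ee_rot: [180.0, -0.0, 177.6]
force: [0.2, 1.6, 1.4]
gripper_width: 0.8
```

Run:
```python
from h import *
print(telemetry.state()['force'],telemetry.state()['time_s']); s=grab('scene','s11')
q=proj(s,[560,-220,80])[0].astype(int);d=s['pixels'][q[1]-90:q[1]+90,q[0]-110:q[0]+110,::-1]
cv2.imwrite('pics/s11c.png',cv2.resize(d,None,fx=3,fy=3,interpolation=2))
```

```text
[0.23172922 1.6387634  1.39222746] 22.7167
```

View pics/s11c.png

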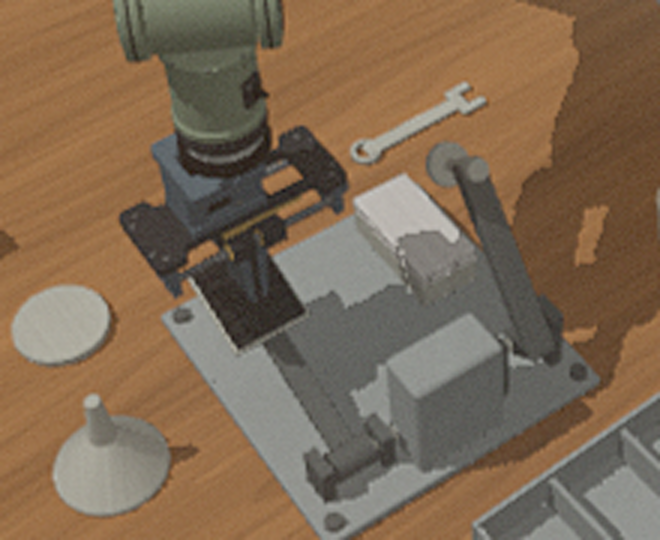

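The tread is being pressed: pedal partly down and the jaw swinging forward, with the tips on the middle of the tread at about (255,290). Carrying on.

```bash
python3 -m inch '[{"x":0.2,"y":0,"z":0.5,"yaw":0,"gripper":-1},{"x":0.2,"y":0,"z":0.5,"yaw":0,"gripper":-1},{"x":0.2,"y":0,"z":0.5,"yaw":0,"gripper":-1},{"x":0.15,"y":0,"z":0.5,"yaw":0,"gripper":-1},{"x":0.1,"y":0,"z":0.5,"yaw":0,"gripper":-1},{"x":0.1,"y":0,"z":0.5,"yaw":0,"gripper":-1},{"x":0.1,"y":0,"z":0.5,"yaw":0,"gripper":-1},{"x":0.1,"y":0,"z":0.5,"yaw":0,"gripper":-1},{"x":0.05,"y":0,"z":0.5,"yaw":0,"gripper":-1},{"x":0,"y":0,"z":0.4,"yaw":0,"gripper":-1},{"x":0,"y":0,"z":0,"yaw":0,"gripper":-1},{"x":0,"y":0,"z":0,"yaw":0,"gripper":-1}]'
python3 -m inch '[{"x":0,"y":0,"z":0.3,"yaw":0,"gripper":-1},{"x":0,"y":0,"z":0.1,"yaw":0,"gripper":-1},{"x":0,"y":0,"z":0,"yaw":0,"gripper":-1}]'
```

```text
time_s: 23.77
ee_pos: [527.9, -295.3, 73.2]
ee_rot: [179.9, -0.1, 177.6]
force: [-1.4, -0.8, 2.0]
gripper_width: 0.1
time_s: 24.02
ee_pos: [528.1, -295.3, 70.0]
ee_rot: [180.0, -0.1, 177.6]
force: [-3.3, 0.3, 6.5]
gripper_width: 0.4
```

```bash
python3 -m inch '[{"x":0,"y":0,"z":0.2,"yaw":0,"gripper":-1},{"x":0,"y":0,"z":0,"yaw":0,"gripper":-1},{"x":0,"y":0,"z":0,"yaw":0,"gripper":-1}]'
python3 -m inch '[{"x":0,"y":0,"z":0.15,"yaw":0,"gripper":-1},{"x":0,"y":0,"z":0,"yaw":0,"gripper":-1},{"x":0,"y":0,"z":0,"yaw":0,"gripper":-1}]'
```

```text
time_s: 24.27
ee_pos: [527.9, -295.3, 68.4]
ee_rot: [180.0, -0.1, 177.6]
force: [-4.0, 0.8, 7.9]
gripper_width: 0.1
time_s: 24.52
ee_pos: [527.9, -295.3, 67.2]
ee_rot: [180.0, -0.1, 177.6]
force: [-4.7, 0.3, 9.5]
gripper_width: 0.2
```

```bash
python3 -m inch '[{"x":0,"y":0,"z":0.15,"yaw":0,"gripper":-1},{"x":0,"y":0,"z":0,"yaw":0,"gripper":-1},{"x":0,"y":0,"z":0,"yaw":0,"gripper":-1}]'
python3 -m inch '[{"x":0,"y":0,"z":0.15,"yaw":0,"gripper":-1},{"x":0,"y":0,"z":0,"yaw":0,"gripper":-1},{"x":0,"y":0,"z":0,"yaw":0,"gripper":-1}]'
```

```text
time_s: 24.77
ee_pos: [527.7, -295.3, 66.2]
ee_rot: [180.0, -0.1, 177.6]
force: [-4.9, 0.2, 12.4]
gripper_width: 0.1
time_s: 25.02
ee_pos: [527.8, -295.3, 66.0]
ee_rot: [180.0, -0.1, 177.6]
force: [-7.4, 1.5, 19.6]
gripper_width: 0.2
```

At the stop: 1.5 mm of command gave 0.2 mm of travel, and the force stepped up to 20 N with the tips 44 mm up. Holding here.

```bash
python3 -m inch '[{"x":0,"y":0,"z":0.05,"yaw":0,"gripper":-1},{"x":0,"y":0,"z":0,"yaw":0,"gripper":-1},{"x":0,"y":0,"z":0,"yaw":0,"gripper":-1},{"x":0,"y":0,"z":0,"yaw":0,"gripper":-1},{"x":0,"y":0,"z":0,"yaw":0,"gripper":-1},{"x":0,"y":0,"z":0,"yaw":0,"gripper":-1},{"x":0,"y":0,"z":0,"yaw":0,"gripper":-1},{"x":0,"y":0,"z":0,"yaw":0,"gripper":-1},{"x":0,"y":0,"z":0,"yaw":0,"gripper":-1},{"x":0,"y":0,"z":0,"yaw":0,"gripper":-1},{"x":0,"y":0,"z":0,"yaw":0,"gripper":-1},{"x":0,"y":0,"z":0,"yaw":0,"gripper":-1}]'
python3 -m inch '[{"x":0,"y":0,"z":0,"yaw":0,"gripper":-1},{"x":0,"y":0,"z":0,"yaw":0,"gripper":-1},{"x":0,"y":0,"z":0,"yaw":0,"gripper":-1},{"x":0,"y":0,"z":0,"yaw":0,"gripper":-1},{"x":0,"y":0,"z":0,"yaw":0,"gripper":-1},{"x":0,"y":0,"z":0,"yaw":0,"gripper":-1}]'
python3 - <<'E'
from h import *
s=grab('scene','s12')
q=proj(s,[560,-220,80])[0].astype(int);d=s['pixels'][q[1]-90:q[1]+90,q[0]-110:q[0]+110,::-1]
cv2.imwrite('pics/s12c.png',cv2.resize(d,None,fx=3,fy=3,interpolation=2))
E
```

```text
time_s: 26.02
ee_pos: [527.8, -295.3, 65.9]
ee_rot: [-180.0, -0.1, 177.6]
force: [-7.9, 3.0, 21.0]
gripper_width: 0.6
time_s: 26.52
ee_pos: [527.8, -295.3, 65.9]
ee_rot: [-180.0, -0.1, 177.6]
force: [-7.7, 1.9, 21.9]
gripper_width: 0.4
```

View pics/s12c.png

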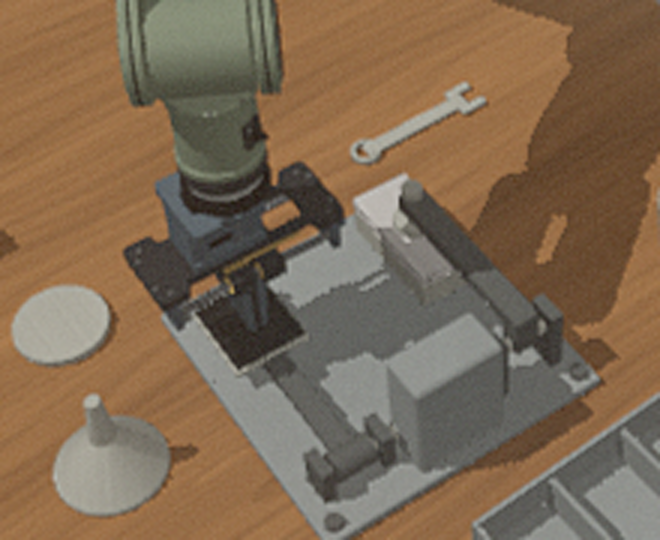

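Pedal level and the jaw down on the middle of the pile. Releasing slowly along the reverse arc.

```bash
python3 -m inch '[{"x":0,"y":0,"z":-0.3,"yaw":0,"gripper":-1},{"x":0,"y":0,"z":-0.3,"yaw":0,"gripper":-1},{"x":-0.05,"y":0,"z":-0.4,"yaw":0,"gripper":-1},{"x":-0.05,"y":0,"z":-0.5,"yaw":0,"gripper":-1},{"x":-0.05,"y":0,"z":-0.5,"yaw":0,"gripper":-1},{"x":-0.1,"y":0,"z":-0.5,"yaw":0,"gripper":-1},{"x":-0.1,"y":0,"z":-0.5,"yaw":0,"gripper":-1},{"x":-0.1,"y":0,"z":-0.5,"yaw":0,"gripper":-1},{"x":-0.15,"y":0,"z":-0.5,"yaw":0,"gripper":-1},{"x":-0.2,"y":0,"z":-0.5,"yaw":0,"gripper":-1},{"x":-0.2,"y":0,"z":-0.5,"yaw":0,"gripper":-1},{"x":-0.2,"y":0,"z":-0.5,"yaw":0,"gripper":-1}]'
python3 -m inch '[{"x":-0.2,"y":0,"z":-0.5,"yaw":0,"gripper":-1},{"x":-0.2,"y":0,"z":-0.5,"yaw":0,"gripper":-1},{"x":-0.2,"y":0,"z":-0.5,"yaw":0,"gripper":-1},{"x":-0.2,"y":0,"z":-0.5,"yaw":0,"gripper":-1},{"x":-0.2,"y":0,"z":-0.5,"yaw":0,"gripper":-1},{"x":0,"y":0,"z":-0.5,"yaw":0,"gripper":-1},{"x":0,"y":0,"z":-0.8,"yaw":0,"gripper":-1},{"x":0,"y":0,"z":-1.5,"yaw":0,"gripper":-1},{"x":0,"y":0,"z":-2,"yaw":0,"gripper":-1},{"x":0,"y":0,"z":-2,"yaw":0,"gripper":-1},{"x":0,"y":0,"z":0,"yaw":0,"gripper":-1}]'
python3 -m inch '[{"x":2.5,"y":0,"z":-1,"yaw":0,"gripper":-1},{"x":3,"y":0,"z":-1,"yaw":0,"gripper":-1},{"x":3,"y":0,"z":0,"yaw":0,"gripper":-1},{"x":3,"y":0,"z":0,"yaw":0,"gripper":-1},{"x":3,"y":0,"z":0,"yaw":0,"gripper":-1},{"x":3,"y":0,"z":0,"yaw":0,"gripper":-1},{"x":0,"y":0,"z":0,"yaw":0,"gripper":-1},{"x":0,"y":0,"z":0,"yaw":0,"gripper":-1},{"x":0,"y":0,"z":0,"yaw":0,"gripper":-1},{"x":0,"y":0,"z":0,"yaw":0,"gripper":-1},{"x":0,"y":0,"z":0,"yaw":0,"gripper":-1},{"x":0,"y":0,"z":0,"yaw":0,"gripper":-1}]'
python3 - <<'E'
from e import *
s=grab('scene','s13');t=grab('top','t13');o=load('s10')
q=proj(s,[560,-200,80])[0].astype(int)
cr=lambda i:i['pixels'][q[1]-90:q[1]+90,q[0]-90:q[0]+100,::-1]
cv2.imwrite('pics/f.png',cv2.resize(np.hstack([cr(o),cr(s)]),None,fx=2.1,fy=2.1,interpolation=2))
d=np.abs(t['pixels'].astype(int)-load('top0')['pixels']).max(2)
for nm,(u,v) in dict(strip=(185,293),cup1=(280,202),cup2=(137,237),mal=(205,166),span=(322,323),fun=(502,260),lid=(490,325),tread=(451,259),pad=(383,180)).items(): print(nm,np.percentile(d[v-25:v+25,u-25:u+25],[90,98]))
b=[537,-119,np.radians(-2.4)]
d=np.abs(s['pixels'].astype(int)-o['pixels']).max(2); print('pile diff s13-s10',[d[r[1]-20:r[1]+20,r[0]-20:r[0]+20].mean().round(1) for r in [proj(s,[540,-118,50])[0].astype(int)]])
E
```

```text
time_s: 27.57
ee_pos: [541.1, -296.1, 118.3]
ee_rot: [-180.0, 0.0, 177.6]
force: [-0.5, 0.1, 1.3]
gripper_width: 0.4
time_s: 28.48
ee_pos: [552.0, -297.4, 215.0]
ee_rot: [-179.8, 0.3, 177.6]
force: [1.4, -0.9, 0.2]
gripper_width: 0.4
time_s: 29.48
ee_pos: [376.6, -289.1, 230.4]
ee_rot: [180.0, -0.0, 177.6]
force: [-1.2, -0.1, 0.4]
gripper_width: 0.1
strip [72.   83.02]
cup1 [17. 18.]
cup2 [17. 18.]
mal [17. 19.]
span [50. 75.]
fun [17. 18.]
lid [168. 190.]
tread [16. 18.]
pad [17. 18.]
pile diff s13-s10 [np.float64(17.8)]
```

```bash
python3 -m inch '[{"x":0,"y":3.5,"z":0,"yaw":0,"gripper":-1},{"x":0,"y":3.5,"z":0,"yaw":0,"gripper":-1},{"x":0,"y":3.5,"z":0,"yaw":0,"gripper":-1},{"x":0,"y":3.5,"z":0,"yaw":0,"gripper":-1},{"x":-3.2,"y":2,"z":0.5,"yaw":0,"gripper":-1},{"x":-3.2,"y":2.8,"z":0.5,"yaw":0,"gripper":-1},{"x":-3.2,"y":2.8,"z":0.5,"yaw":0,"gripper":-1},{"x":-3.2,"y":2.8,"z":0.5,"yaw":0,"gripper":-1},{"x":-3.2,"y":2.8,"z":0.8,"yaw":0,"gripper":-1},{"x":-1,"y":0.6,"z":0,"yaw":0,"gripper":-1},{"x":0,"y":0,"z":0,"yaw":0,"gripper":-1},{"x":0,"y":0,"z":0,"yaw":0,"gripper":-1}]'
python3 -m inch '[{"x":0,"y":0,"z":0,"yaw":0,"gripper":-1},{"x":0,"y":0,"z":0,"yaw":0,"gripper":-1},{"x":0,"y":0,"z":0,"yaw":0,"gripper":-1},{"x":0,"y":0,"z":0,"yaw":0,"gripper":-1}]'
python3 - <<'E'
from e import *
f=grab('wrist','w14');s=grab('scene','s14');t=grab('top','t14'); go(0,0,0,177.6)
b=[539.5,-117.6,np.radians(-2.4)]
for n in('w10','w14'):
  for k,v in edges(load(n),b,56,{'-x':(-25,25),'+y':(-50,20),'-y':(-50,20)},rng=4).items(): print(n,k,v)
sc=load('s10')
for n,(x,y,z) in dict(pile=(540,-118,50),strip=(460,338,8),spanner=(390,0,0),lid=(396,-428,8),pad=(640,-140,200),tread=(551,-298,117)).items():
  u=proj(s,[x,y,z])[0].astype(int); c=lambda i:i['pixels'][u[1]-18:u[1]+18,u[0]-18:u[0]+18].astype(int)
  print(n,'vs s10',np.percentile(abs(c(s)-c(sc)).max(2),[50,95]),'vs start',np.percentile(abs(c(s)-c(load('scene0'))).max(2),[50,95]))
for n in('scene0','s14'):
  g=load(n)
  print(n,'strip',[fit(g,[460.8,338.6,.02],8,W=28,m=5)[0].round(2)])
for n in('s10','s14'): print(n,'pile',fit(load(n),[541,-118,-.04],56,m=3)[0].round(3))
E
```

```text
time_s: 30.58
ee_pos: [553.3, -21.5, 202.9]
ee_rot: [-180.0, -0.1, 177.7]
force: [-0.3, 0.2, -0.3]
gripper_width: 0.3
time_s: 30.92
ee_pos: [552.9, -22.4, 204.0]
ee_rot: [-180.0, 0.0, 177.5]
force: [0.1, -0.2, -0.5]
gripper_width: 0.5
t 31.07 pose [553.3 -22.  203.7] [1.8000e+02 2.0000e-02 1.7754e+02] F [ 0.9 -0.3 -0.4] w 0.2
turn first -0.01 then xyz cm [55.37 -0.12 20.37]
w10 -x (np.float64(0.69), np.float64(0.1), np.int64(40), [217, 218, 218, 218, 199, 156, 147, 151, 152])
w10 +y (np.float64(-0.75), np.float64(0.02), np.int64(40), [211, 214, 206, 169, 120, 99, 98, 96, 92])
w10 -y (np.float64(0.43), np.float64(-0.05), np.int64(40), [216, 215, 211, 206, 191, 165, 153, 152, 152])
w14 -x (np.float64(0.75), np.float64(0.0), np.int64(40), [212, 212, 213, 213, 197, 155, 141, 147, 148])
w14 +y (np.float64(-0.65), np.float64(-0.01), np.int64(40), [204, 208, 202, 170, 121, 97, 92, 88, 82])
w14 -y (np.float64(0.27), np.float64(-0.08), np.int64(40), [211, 209, 206, 200, 183, 158, 148, 148, 149])
pile vs s10 [3. 6.] vs start [21.  93.5]
strip vs s10 [ 4. 49.] vs start [40.5 54. ]
spanner vs s10 [ 3.   29.25] vs start [ 5.   18.25]
lid vs s10 [3. 7.] vs start [5. 9.]
pad vs s10 [3. 7.] vs start [ 6.   57.25]
tread vs s10 [ 4. 10.] vs start [ 5. 11.]
scene0 strip [array([4.6104e+02, 3.3873e+02, 2.0000e-02])]
s14 strip [array([4.6196e+02, 3.3836e+02, 4.0000e-02])]
s10 pile [ 5.39709e+02 -1.16915e+02 -4.60000e-02]
s14 pile [ 5.39692e+02 -1.17024e+02 -4.50000e-02]
```

```bash
python3 -c "
from workcell import env
print(env.job_done())"
```

```text
the job is handed in; nothing more can be done
None
```

The job is done and handed in at about 31 s. Both wide plates are stacked squarely on the press bed, the pile has been pressed and released, and the robot is clear of everything.

**Placing:** Before each release I lined the held plate up by wrist camera. I matched the first plate to the bed and the second plate to the first. My estimate of the remaining offset is about 0.5 mm, and the yaw agrees to about 0.1°.

**Pressing:** I pushed the tread down with the shut fingertips until it met the stop. The tips were then 44 mm above the bench and the force rose from 12 N to about 20 N. I held it there for 1.5 s at about 21 N, and the picture showed the jaw down on the middle of the pile. I then let the pedal up slowly.

**Last checks:**
- **Pile:** its edges moved no more than about 0.2 mm between before and after the press, and its angle did not change.
- **Pedal and jaw:** both look the same as in the pictures taken before pressing, so they are fully up.
- **Cups, mallet, funnel, lid and spanner:** they match the starting pictures, apart from the arm covering or shading the lid and spanner in one view.

**Failed or uncertain:**
- **Strip:** its final fit came out about 1 mm and 1° from its first one. A shadow from the arm lay partly across it and the arm never went near it, so I put this down to the shadow.
- **Early bed fits:** my first whole-rectangle fits of the bed disagreed by up to 4 mm and 1.5° between cameras. I used edge-by-edge wrist measurements instead.
- **Final picture:** I had used up the 12 picture views, so the last check was by numbers only.

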